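Cover and latch the rewinder's gear case

TASK

Put the loose yellow cover back on the open gear case of the rewinder: slip its two rear tongues under the two steel keeps at the back of the rim and press it down until it sits level on the rim all round. Then hook the wire bail of the front latch over the cover's keeper and press the lever down past centre until it snaps home flat against the case. Do not knock over or push away the bottle, the reel, the knob or the spring, and leave the latch shut under tension.

Things in the scene. Friction and masses are not known exactly. Their poses are not given: they have to be found in the camera images.
- gearcase: Green open-topped gear case of a motor rewinder with gears inside, bolted down. Box 170 (x) by 140 (y) mm, walls 4 mm, flat rim 100 mm above the bench. Origin: centre of its underside; +x to its front (latch side), z up. The front wall's outer face is at x = 85 mm; a flange along the rim reaches x = 91 mm.
- cover_home (a point): Fixed on the case: where cover_grip lies once the cover is home, 134 mm above the bench over the case's centre, the cover's axes then parallel to the case's. At home the cover has about 3 mm of play in x and 4 mm in y.
- keeps_mid (a point): Fixed on the case, midway between its two steel rear keeps, 26 mm wide, 40 mm to each side in y. Each has a roof, underside 3 mm above this point from 3 mm ahead of it back to the stop 7 mm behind it; ahead the roof flares up, to 10 mm above at 10 mm ahead. Behind the rear wall (outer face 10 mm ahead) it is open below down to 19 mm under this point, so a tilted tongue can dip.
- upright_top (a point): Fixed on the case: top of the green upright arm beside it, 205 mm above the bench. The arm is 50 (x) by 30 (y) mm; 25 mm below its top the rewind spindle sticks out 63 mm to +y of this point. An obstacle for the carried cover.
- motor_top (a point): Fixed on the case: top of the motor beside it, 104 mm above the bench; the motor takes 40 mm to each side in x and 48 mm in y.
- cover_grip (a point): Centre of the black handle bar of the loose yellow steel cover (about 0.55 kg), lying handle up. x to its keeper edge, y along the bar, z up. Bar 84 (y) by 12 (x) by 10 mm on end legs. Plate 4 mm thick, x -85 to 91, y -70 to 70 mm, top 30 mm below. Under it ribs 6 mm deep (foot 40 mm below): front rib x 70 to 78, y -50 to 50, drops in behind the case's front wall; side ribs at y = 60, -60.
- tongues_mid (a point): On the cover, 99 mm behind and 32 mm below cover_grip: midway between the ends of its two rear tongues, which lie at 40 mm to each side, 24 mm wide, 4 mm thick, jutting 14 mm from the plate. They go under the keeps first, the cover's rear end held low (tilted about 6 degrees); then the front is lowered.
- keeper_seat (a point): On the cover, 105 mm ahead and 32 mm below cover_grip: bottom of the upward-open hook (keeper), where the centre of the bail's bar sits when hooked. The keeper is 24 mm wide in y. Its front lip, 4 to 9 mm ahead of this point, rises 4 mm above it: the bar's centre must pass over the lip at least 8 mm above this point, then drop behind it.
- bail_bar (a point): Centre of the cross bar of the latch's steel wire bail, a loop 50 mm wide outside, wire 6 mm. y along the bar, z from the pivots to the bar (36 mm); the legs give up to 7 mm against a spring of 7 N/mm (about 25 N when latched). The loop stays where it is left. It may be gripped across its 50 mm width with the lever between the legs; it turns in the fingers. Loop and lever do not block each other.
- bail: The same wire bail; origin midway between its two pivots on the lever, z along the legs to the bar, y along the pivots.
- lever (a joint): Angle of the black brass latch lever, rad: 0 = shut, handle hanging straight down along the case's front; grows as its end swings out and up (1.57 = level), up to 2.4. It stays where it is left. With the bar in the keeper the bail is just taut at about 1.2; shutting it from there takes up to 6 N at 25 mm from the pivot; past dead centre, about 0.24, it is drawn to 0.
- lever_pivot (a point): Fixed on the case: middle of the lever's pivot pin, 20 mm ahead of the front wall, 74 mm above the bench; the pin runs along the case's y. The bail's pivots are on the lever 12 mm from this pin, 0.244 rad further towards shut than the handle.
- lever_tip (a point): On the lever near its free end, middle of its 20 mm width, on the handle's outer face. Shut, it is 42 mm below and 17 mm ahead of the pivot (it turns with the lever). The strap, 4 mm thick, is cranked: it slopes out from the pivot, and from 24 to 44 mm along it is the flat handle, outer face parallel to and 17 mm outside the line through the pivot, clear of the keeper; its end turns outward.
- bottle_mid (a point): Amber bottle with a green glass stopper standing on the bench, 60 mm in diameter, 165 mm high; point at its axis 80 mm above its foot. Must stay put and upright.
- reel_mid (a point): Tin film reel lying flat, 92 mm in diameter, 21 mm thick; point at its centre. Must stay put.
- knob_mid (a point): Cast iron adjuster knob on the bench, 48 mm in diameter, 26 mm high; point at its centre. Must stay put.
- spring_mid (a point): Brass coil spring standing on end, 22 mm in diameter, 30 mm high; point at its centre. Must stay put.
Not all that is in view belongs to the job. Of the things that look like the part that bears cover_grip, the largest one is meant.

How it is judged:
By the outcome, as a careful person would: the job done as asked, in the order asked, and still so for the second after the job is handed in, with the robot touching nothing.
It also fails if it takes over 67 s, if anything falls off the work surface, if the arm or the gripper's body presses on something with over 40 N, if the wrist force passes 120 N, or if a joint passes its speed limit or range.

ROBOT

A 6-joint arm with a two-finger parallel gripper is mounted at the origin on the work surface. World frame = base frame: x ahead of the robot, y to its left, z up, the work surface at z = 0. Lengths are in m, angles in rad, forces in N, time in s.
With the tool pointing down it reaches from about 0.35 to 0.775 m from the base axis. Payload 5.5 kg.
Tool frame: the origin (TCP) lies between the finger pads; the fingertips stand 11 mm ahead of it and the grasp point (between the pads) lies 8 mm behind it (tips_ahead is the distance from the TCP to the fingertips, in m); z points along the fingers, y is the line along which they close (so a half turn about z gives the same grasp; the last joint's range is limited). The gripper opens to 85 mm and grips with 20 to 120 N. Pads are 22 mm wide; open, the fingers measure 114 mm over their backs; the gripper's body (76 mm by 85 mm) begins 54 mm behind the grasp point. The pads swing forward as they close: fully open they stand 13 mm farther back than shut.
Start: joints at [-1.473, 0.313, 0.046, 1.304, 0, 1.431], TCP at [0.135, -0.559, 0.242] pointing down, gripper open.
Joint ranges: [-2.76, 2.76], [-0.86, 1.69], [-1.03, 1.26], [-2.2, 2.34], [-1.47, 1.5], [-3.14, 3.14]. Speed limits (rad/s): [2.57, 2.57, 3.14, 3.14, 3.14, 3.14].

INTERFACE

Orientations are given as a unit quaternion [w, x, y, z].
In Python, from workcell import * gives the robot as it stands. The module is installed in compiled form; this text tells all that it offers.
- The arm moves only by the tool jog_arm, never from a script. Its argument "moves" is a list of rows, each an object with "fingers": the closure, from 0 (fully open) to 1 (shut); "slide": the shift along the tool's x, y, z in mm, a list of three; "angular": the turn, a rotation vector about the tool's x, y, z in degrees, a list of three. A call has 1 to 10 rows; each row is the pose to reach, as a shift and turn from the pose commanded when the call began, along the tool's axes at that moment; what a row does not reach only later rows make up. A row lasts 1/12 s, in which the tool goes at most 41.7 mm and 7.16 degrees, less where a joint would pass 70% of its speed; a pose out of reach is approached as far as the arm can. A call with a gripper value outside its range is refused whole. The fingers move at their own pace and stop on an object; "squeeze" is the grip in N (left out, the last holds). Time passes only in rows, so rows that repeat a pose let the fingers close. It gives the time, the measured TCP pose, the force, the opening and the grip force at its end, in the units of the state.
- get_state(): the state, without advancing time (a new reading comes with each control period).
- read_camera(name): name is "scene" or "top" or "wrist"; returns a dict with "color" (420x560x3 uint8, red, green, blue), "fovy" (degrees; the focal length in pixels is half the picture's height over the tangent of half this angle, whatever the lens; pixels are square), "cx", "cy" (the principal point, pixels), "world_from_camera" (4x4, takes a point from camera to world coordinates); the wrist camera has in their place "tool_from_camera" (4x4, takes a point from camera to tool coordinates, whose origin is the TCP and whose axes are the flange's). Camera axes: x right, y down, z forward; pixel columns grow to the right and rows downward; lengths in m; the calibration is good to about 2 mm. A picture is of the moment at which its call begins: read the wrist's pose just before it. There is no depth.
- hand_in(): hands the job in; it is judged then, once.
Trained networks look in a picture, given as the dict that the camera call returned (one of the last four; its "shot" number tells which), for a name from the list of things; names that differ only in an ending like _2 or _b are one class to them, and where a whole thing is asked for, a point or a joint stands for the part that bears it (a point fixed in the world has none). Each returns a list of dicts, best first, with "p" (0 to 1); they miss things now and then, are a little off and sometimes report something else, mostly with a low value. They report only what shows in the picture. A call takes as long as a camera call. They do not tell look-alikes from the thing itself.
- look_for(target, picture): "point" ([column, row] in pixels, amid what is visible of it).
- tip_of(target, picture): "point" ([column, row] in pixels: a listed point, or the origin of a listed thing).
The state is a dict: "clock": time; "joint_pos": joint angles; "qvel": joint speeds; "tau": joint torques, N m; "tcp_pos": TCP position; "orientation": TCP orientation; "wrist_force": force on the tool from outside, world axes, zero at the start; "ft_torque": the same for the moment, N m; "finger_gap": finger opening in m; "grip_force": force on a finger pad.
Only numpy, scipy, OpenCV 4.12 (cv2) and the standard library are available. Lean on these libraries where they do the work, as an engineer would, in place of code of your own. Each camera call takes 0.05 s, during which the arm holds its last target. There are 200 camera calls.

## Working session

There is one attempt and no reset: what is moved stays moved. The work goes in short steps, Python scripts to look and compute and a tool call to move; the robot and the scene stay as the last step left them, time stands still between calls to the robot, and variables do not carry over. Pictures are saved under pics/ and viewed, at most 10 in all, crops included, and the job is handed in when it is done.

Besides the shell and the picture viewer there is one more tool, called after "Request:" as name(argument=value, ...), one argument or row to a line, values as JSON. jog_arm: Moves the arm, as the interface text tells. Its arguments: {"type":"object","properties":{"moves":{"type":"array","items":{"type":"object","properties":{"fingers":{"type":"number"},"slide":{"type":"array","items":{"type":"number"}},"angular":{"type":"array","items":{"type":"number"}}}}},"squeeze":{"type":"number"}},"required":["moves"]}

```bash
mkdir -p pics; cat > h.py <<'E'
from workcell import *
import numpy as np, cv2
from scipy.spatial.transform import Rotation as R
def Rq(q): return R.from_quat([q[1],q[2],q[3],q[0]])
def tool():
    s=get_state(); T=np.eye(4); T[:3,:3]=Rq(s['orientation']).as_matrix(); T[:3,3]=s['tcp_pos']; return T
def shot(n):
    T=tool(); p=read_camera(n); p['W']=p['world_from_camera'] if 'world_from_camera' in p else T@np.array(p['tool_from_camera']); p['W']=np.array(p['W']); return p
def f(p): return p['color'].shape[0]/2/np.tan(np.radians(p['fovy'])/2)
def ray(p,uv):
    d=np.array([(uv[0]-p['cx'])/f(p),(uv[1]-p['cy'])/f(p),1.]); d=p['W'][:3,:3]@d; return p['W'][:3,3],d/np.linalg.norm(d)
def onz(p,uv,z):
    o,d=ray(p,uv); return o+d*(z-o[2])/d[2]
def tri(obs):
    A=np.zeros((3,3));b=np.zeros(3)
    for p,uv in obs:
        o,d=ray(p,uv);M=np.eye(3)-np.outer(d,d);A+=M;b+=M@o
    return np.linalg.solve(A,b)
def proj(p,X):
    c=np.linalg.inv(p['W'])@np.r_[X,1]; return c[:2]/c[2]*f(p)+[p['cx'],p['cy']]
def save(p,n,crop=None,k=1):
    im=p['color'][:,:,::-1]
    if crop: im=im[crop[1]:crop[3],crop[0]:crop[2]]
    cv2.imwrite('pics/'+n,cv2.resize(im,None,fx=k,fy=k,interpolation=cv2.INTER_CUBIC))
E
python3 - <<'E'
from h import *
print(get_state())
names="gearcase cover_home keeps_mid upright_top motor_top cover_grip tongues_mid keeper_seat bail_bar bail lever_pivot lever_tip bottle_mid reel_mid knob_mid spring_mid".split()
P={n:shot(n) for n in("scene","top")}
for n in P: save(P[n],n+'0.png')
print({n:(P[n]['fovy'],P[n]['W'][:3,3].round(3)) for n in P})
for t in names:
    for n in P:
        print(t,n,[(np.round(d['point']).tolist(),round(d['p'],2)) for d in tip_of(t,P[n])[:4]])
    a=[tip_of(t,P[n]) for n in P]
    if a[0] and a[1]:
        print('   ',tri([(P[n],x[0]['point']) for n,x in zip(P,a)]).round(4))
E
```

```text
{'clock': 0.0, 'joint_pos': array([-1.47258495e+00,  3.14000377e-01,  4.49875947e-02,  1.30358434e+00,
       -1.50496052e-05,  1.43122932e+00]), 'qvel': array([ 0.00025778, -0.00015955, -0.00075625, -0.00178943,  0.00030266,
       -0.00164651]), 'tau': array([-6.25820066e-04, -4.80628037e+01,  2.98533475e+01,  1.94102823e-02,
       -2.32536941e-04,  2.07283875e-05]), 'tcp_pos': array([ 0.13539504, -0.5583371 ,  0.24141238]), 'orientation': array([-9.00362748e-04,  9.92940597e-01,  1.18609272e-01,  1.10937837e-05]), 'wrist_force': array([0.1172046 , 0.42569731, 0.29472063]), 'ft_torque': array([ 0.04511503, -0.04181675, -0.04218641]), 'grip_force': 0.0, 'finger_gap': 0.08571308378391723}
{'scene': (54.07061123057947, array([ 1.226, -0.213,  0.721])), 'top': (52.085126944742136, array([ 0.328, -0.027,  1.163]))}
gearcase scene [([373.0, 235.0], 0.9), ([387.0, 245.0], 0.67)]
gearcase top [([196.0, 193.0], 0.84)]
    [0.4625 0.202  0.0064]
cover_home scene [([380.0, 193.0], 0.75)]
cover_home top [([183.0, 192.0], 0.63)]
    [0.4517 0.2094 0.1337]
keeps_mid scene [([371.0, 184.0], 0.9)
[... 1157 characters left out ...]
0.0], 0.67), ([196.0, 154.0], 0.56)]
    [0.5834 0.1804 0.101 ]
lever_tip scene [([395.0, 256.0], 0.64)]
lever_tip top [([198.0, 141.0], 0.55), ([330.0, 150.0], 0.38)]
    [0.596  0.1924 0.0542]
bottle_mid scene [([448.0, 248.0], 0.74)]
bottle_mid top [([150.0, 125.0], 0.88), ([178.0, 228.0], 0.48)]
    [0.6269 0.3091 0.0787]
reel_mid scene [([242.0, 294.0], 0.35)]
reel_mid top [([245.0, 148.0], 0.61)]
    [ 0.5842 -0.0484  0.0234]
knob_mid scene [([242.0, 293.0], 0.65), ([392.0, 253.0], 0.32)]
knob_mid top [([329.0, 150.0], 0.74)]
    [ 0.5851 -0.1622  0.0138]
spring_mid scene [([196.0, 296.0], 0.7)]
spring_mid top [([149.0, 126.0], 0.6), ([371.0, 158.0], 0.5)]
    [ 0.6468 -0.0051  0.2405]
```

View pics/scene0.png

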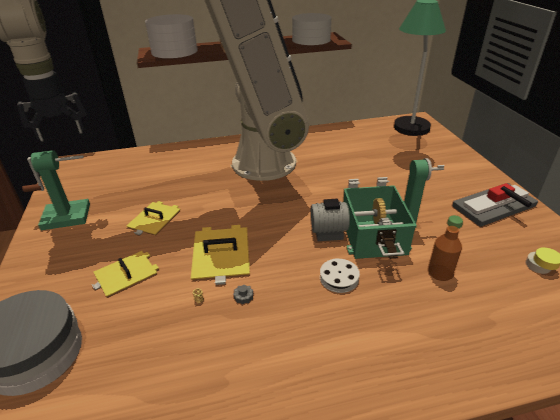

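View pics/top0.png

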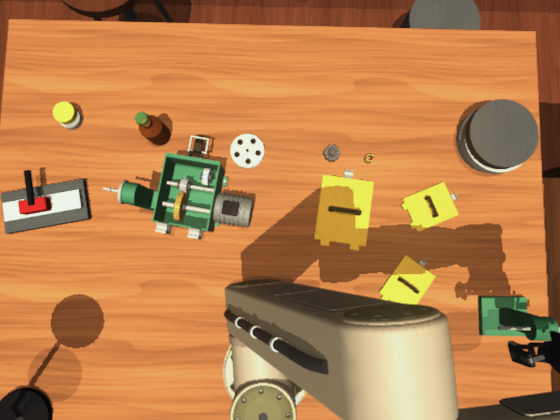

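The pictures show three yellow covers: scene (220,245)/top (345,210), scene (125,270)/top (430,207), and scene (155,215)/top (408,285). The first is clearly the largest, so it is the one meant. The case is at top (190,195) with its front facing +x. I'll confirm the cover in a crop and measure.

```bash
python3 - <<'E'
from h import *
S=shot('scene');T=shot('top')
a=cv2.resize(T['color'][130:255,100:250,::-1],None,fx=2.6,fy=2.6,interpolation=cv2.INTER_CUBIC)
b=cv2.resize(T['color'][130:255,300:450,::-1],None,fx=2.6,fy=2.6,interpolation=cv2.INTER_CUBIC)
cv2.imwrite('pics/crop1.png',np.hstack([a,b]))
for n,s,t in [('grip',(222,240),(347,212)),('tong',(220,224),(341,245)),('keeper',(219,280),(351,171))]: print(n,tri([(S,s),(T,t)]).round(4))
for n,t,z in [('grip',(347,212),.04),('tong',(341,245),.008),('keeper',(351,171),.008),('knob',(331.5,153),.013),('spring',(369,158),.015),('reel',(246,150),.01)]: print(n,onz(T,t,z).round(4))
print(f(T),T['W'].round(3))
E
```

```text
grip [ 0.4159 -0.1967  0.0378]
tong [ 0.3286 -0.1886  0.0202]
keeper [ 0.5291 -0.2156  0.0125]
grip [ 0.4146 -0.2043  0.04  ]
tong [ 0.3282 -0.1933  0.008 ]
keeper [ 0.5294 -0.2203  0.008 ]
knob [ 0.5773 -0.1662  0.013 ]
spring [ 0.5649 -0.2682  0.015 ]
reel [0.582 0.067 0.01 ]
429.7532397798617 [[ 0.015 -0.995  0.101  0.328]
 [-1.    -0.016 -0.015 -0.027]
 [ 0.016 -0.101 -0.995  1.163]
 [ 0.     0.     0.     1.   ]]
```

View pics/crop1.png

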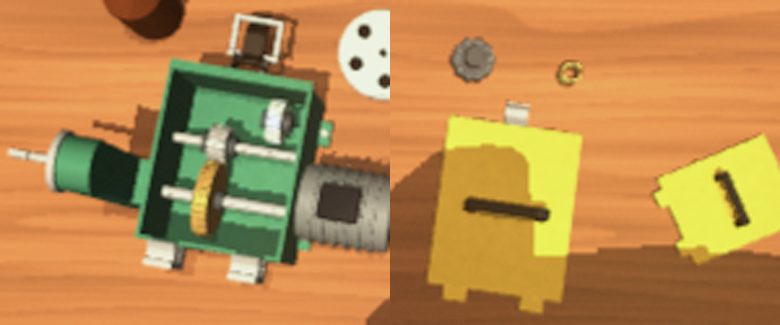

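Crop confirms: the largest cover is at left of the right half, (505,215) in the crop. The small one is at (720,195). The case is yawed about -10°. I'm moving above the cover.

Request:
jog_arm(
  moves=[
    {"slide": [36,-28,3],"angular": [0,0,-7],"fingers": 0},
    {"slide": [71,-56,6],"angular": [0,0,-14],"fingers": 0},
    {"slide": [107,-85,9],"angular": [0,0,-21],"fingers": 0},
    {"slide": [142,-113,12],"angular": [0,0,-28],"fingers": 0},
    {"slide": [178,-141,15],"angular": [0,0,-35],"fingers": 0},
    {"slide": [214,-169,18],"angular": [0,0,-42],"fingers": 0},
    {"slide": [249,-197,21],"angular": [0,0,-49],"fingers": 0},
    {"slide": [285,-226,24],"angular": [0,0,-56],"fingers": 0},
    {"slide": [320,-254,27],"angular": [0,0,-63],"fingers": 0},
    {"slide": [356,-282,30],"angular": [0,0,-69],"fingers": 0},
  ],
)

```text
clock: 4.23
tcp_pos: [0.3921, -0.2294, 0.2151]
orientation: [0.001, 0.749, 0.662, 0.0]
wrist_force: [1.5, -0.3, -0.2]
finger_gap: 0.0854
grip_force: 0.0
```

```bash
cat >> h.py <<'E'
def go(pos,yx,tilt=None):
    """print slide/angular to reach TCP pos with tool rotation matrix yx"""
    T=tool(); s=T[:3,:3].T@(np.array(pos)-T[:3,3])*1000
    a=R.from_matrix(T[:3,:3].T@yx).as_rotvec(degrees=True)
    print('slide',s.round(1),'ang',a.round(2))
def down(ydeg,about=None):
    "tool z down, tool y at world angle ydeg"
    y=np.array([np.cos(np.radians(ydeg)),np.sin(np.radians(ydeg)),0]);z=np.array([0,0,-1.]);return np.c_[np.cross(y,z),y,z]
def tips(p,names):
    for t in names: print(t,[(np.round(d['point'],1).tolist(),round(d['p'],2)) for d in tip_of(t,p)[:3]])
E
python3 - <<'E'
from h import *
s=get_state();print(s['clock'],s['tcp_pos'],s['joint_pos'].round(2))
W=shot('wrist');save(W,'w1.png')
T=tool();print(np.array(W['tool_from_camera']).round(3),f(W),W['cx'],W['cy'],T[:3,1])
tips(W,['cover_grip','tongues_mid','keeper_seat'])
for n,z in(('cover_grip',.04),('tongues_mid',.008),('keeper_seat',.008)):
    for d in tip_of(n,W)[:2]: print(n,onz(W,d['point'],z).round(4))
E
```

```text
4.2333 [ 0.3921227  -0.2293713   0.21505802] [-0.71  0.09 -0.3   1.18 -0.    0.99]
[[ 0.    -0.947 -0.321  0.083]
 [ 1.     0.     0.    -0.   ]
 [-0.    -0.321  0.947 -0.131]
 [ 0.     0.     0.     1.   ]] 326.0068309756859 276.8218040987787 207.35305135950864 [ 0.99383319 -0.11085895  0.00242433]
cover_grip [([331.6, 343.7], 0.86), ([299.9, 151.6], 0.72)]
tongues_mid [([305.6, 289.9], 0.95), ([203.4, 146.0], 0.89), ([101.0, 278.5], 0.59)]
keeper_seat [([401.7, 148.3], 0.9), ([209.8, 327.0], 0.61), ([357.0, 372.3], 0.57)]
cover_grip [ 0.4317 -0.4225  0.04  ]
cover_grip [ 0.4175 -0.1978  0.04  ]
tongues_mid [ 0.4095 -0.3684  0.008 ]
tongues_mid [ 0.3213 -0.1853  0.008 ]
keeper_seat [ 0.5236 -0.2127  0.008 ]
keeper_seat [ 0.2857 -0.407   0.008 ]
```

View pics/w1.png

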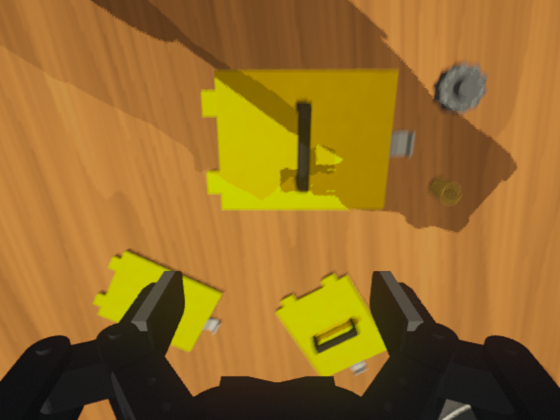

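Wrist picture: the large cover has its handle at (303,146), keeper at (402,148), tongues at left (205,145). Going down to grasp.

```bash
python3 - <<'E'
from h import *
go([.418,-.1985,.032],down(-7.7))
E
```

```text
slide [ 37.   22.5 182.9] ang [0.01 0.03 0.19]
```

Request:
jog_arm(
  moves=[
    {"slide": [20,12,30],"fingers": 0},
    {"slide": [37,22.5,60],"fingers": 0},
    {"slide": [37,22.5,100],"fingers": 0},
    {"slide": [37,22.5,120],"fingers": 0},
    {"slide": [37,22.5,120],"fingers": 0},
  ],
)

```text
schema error: expected keys fingers, slide, angular
```

```bash
python3 - <<'E'
from h import *
W=shot('wrist')
print(get_state()['clock'])
for n,z in(('cover_grip',.04),):
    for d in tip_of(n,W)[:2]: print(n,d,onz(W,d['point'],z).round(4))
go([.418,-.1985,.032],down(-7.7))
E
```

```text
4.6333
cover_grip {'point': [301.3, 145.8], 'p': 0.97} [ 0.4182 -0.1956  0.04  ]
cover_grip {'point': [337.5, 339.1], 'p': 0.7} [ 0.436  -0.4198  0.04  ]
slide [ 37.4  22.7 182.9] ang [0.01 0.02 0.14]
```

Request:
jog_arm(
  moves=[
    {"slide": [20,12,30],"angular": [0,0,0],"fingers": 0},
    {"slide": [37,22.5,60],"angular": [0,0,0],"fingers": 0},
    {"slide": [37,22.5,100],"angular": [0,0,0],"fingers": 0},
    {"slide": [37,22.5,120],"angular": [0,0,0],"fingers": 0},
    {"slide": [37,22.5,120],"angular": [0,0,0],"fingers": 0},
  ],
)

```text
clock: 5.1
tcp_pos: [0.4148, -0.1961, 0.0906]
orientation: [-0.004, 0.752, 0.659, -0.001]
wrist_force: [-1.0, 0.3, 0.3]
finger_gap: 0.0854
grip_force: 0.0
```

```bash
python3 - <<'E'
from h import *
W=shot('wrist')
print(get_state()['clock'])
for n,z in(('cover_grip',.04),):
    for d in tip_of(n,W)[:2]: print(n,d,onz(W,d['point'],z).round(4))
go([.418,-.1985,.032],down(-7.7))
E
```

```text
5.15
cover_grip {'point': [286.2, 241.8], 'p': 0.93} [ 0.4196 -0.1971  0.04  ]
slide [-0.4  0.6 62.8] ang [-0.08 -0.04  0.2 ]
```

Request:
jog_arm(
  moves=[
    {"slide": [-1,1,32],"angular": [0,0,0],"fingers": 0},
    {"slide": [-1,1,55],"angular": [0,0,0],"fingers": 0},
    {"slide": [-1,1,63],"angular": [0,0,0],"fingers": 0},
    {"slide": [-1,1,63],"angular": [0,0,0],"fingers": 1},
    {"slide": [-1,1,63],"angular": [0,0,0],"fingers": 1},
    {"slide": [-1,1,63],"angular": [0,0,0],"fingers": 1},
    {"slide": [-1,1,63],"angular": [0,0,0],"fingers": 1},
    {"slide": [-1,1,63],"angular": [0,0,0],"fingers": 1},
    {"slide": [-1,1,63],"angular": [0,0,0],"fingers": 1},
  ],
  squeeze=100,
)

```text
clock: 5.95
tcp_pos: [0.4198, -0.1988, 0.0327]
orientation: [0.001, 0.751, 0.66, 0.0]
wrist_force: [3.8, -0.9, 5.6]
finger_gap: 0.0122
grip_force: 6.5
```

Request:
jog_arm(
  moves=[
    {"slide": [0,0,0],"angular": [0,0,0],"fingers": 1},
    {"slide": [0,0,-20],"angular": [0,0,0],"fingers": 1},
    {"slide": [0,0,-50],"angular": [0,0,0],"fingers": 1},
    {"slide": [0,0,-85],"angular": [0,0,0],"fingers": 1},
    {"slide": [0,0,-120],"angular": [0,0,0],"fingers": 1},
    {"slide": [0,0,-155],"angular": [0,0,0],"fingers": 1},
    {"slide": [0,0,-175],"angular": [0,0,0],"fingers": 1},
    {"slide": [0,0,-175],"angular": [0,0,0],"fingers": 1},
  ],
)

```text
clock: 6.62
tcp_pos: [0.4211, -0.1997, 0.2111]
orientation: [0.004, 0.751, 0.66, 0.001]
wrist_force: [0.8, -1.2, -4.6]
finger_gap: 0.0099
grip_force: 99.0
```

```bash
python3 - <<'E'
from h import *
from scipy.optimize import least_squares
s=get_state();print(s['tcp_pos'],s['wrist_force'],s['grip_force'],s['finger_gap'])
T=shot('top');S=shot('scene');W=shot('wrist')
loc={'gearcase':(0,0,0),'cover_home':(0,0,.134),'keeps_mid':None,'lever_pivot':(.105,0,.074)}
obs=[]
for n in['gearcase','cover_home','keeps_mid','lever_pivot','upright_top','motor_top','lever_tip','bail_bar']:
    for nm,p in(('S',S),('T',T)):
        d=tip_of(n,p)
        if d: print(n,nm,np.round(d[0]['point'],1),round(d[0]['p'],2)); 
        if d and loc.get(n): obs.append((p,d[0]['point'],np.array(loc[n])))
# rim outer corners from the top crop (z=.1): rear-left, rear-right, front-left, front-right
K=1/2.6
for uv,l in(((138,240),(-.085,.07,.1)),((296,262),(-.085,-.07,.1))):
    obs.append((T,(100+uv[0]*K,130+uv[1]*K),np.array(l)))
def X(q,l): return np.r_[R.from_euler('z',q[2]).apply(l)[:2]+q[:2],l[2]]
def r(q): return np.concatenate([proj(p,X(q,l))-uv for p,uv,l in obs])
o=least_squares(r,[.46,.2,-.17],loss='soft_l1');print(o.x,np.degrees(o.x[2]),o.fun.round(1))
print('wrist');tips(W,['cover_grip','tongues_mid','keeper_seat'])
np.save('case.npy',o.x)
save(S,'s2.png',(250,120,480,300),3.4)
E
```

```text
[ 0.42112184 -0.19966144  0.21109092] [ 0.8124538  -1.19657529 -4.58487461] 98.99795293807983 0.009915253615535701
gearcase S [373.2 232.2] 0.98
gearcase T [196.7 193.1] 0.63
cover_home S [378.4 191.6] 0.6
cover_home T [182.4 191. ] 0.78
keeps_mid S [371.2 185.6] 0.96
keeps_mid T [181.2 228.4] 0.87
lever_pivot S [386.1 239.1] 0.85
lever_pivot T [195.3 149.9] 0.7
upright_top S [418.7 161.3] 0.9
upright_top T [124.1 191.8] 0.62
motor_top S [329.9 202.3] 0.7
motor_top T [230.7 206.7] 0.71
lever_tip S [395.3 254.8] 0.69
lever_tip T [199.1 140.4] 0.84
bail_bar S [391.6 252.7] 0.42
bail_bar T [197.9 139.4] 0.63
[ 0.45311134  0.2043876  -0.11876757] -6.80488075393873 [-2.5  2.4 -2.3  3.5 -1.8  2.   1.1 -0.6  0.7  0.  -0.2  3.2 -0.1 -0.
 -4.5 -0.9]
wrist
cover_grip [([275.7, 291.4], 0.81), ([135.1, 342.9], 0.68)]
tongues_mid [([84.8, 311.5], 0.76)]
keeper_seat [([472.5, 257.9], 0.9)]
```

View pics/s2.png

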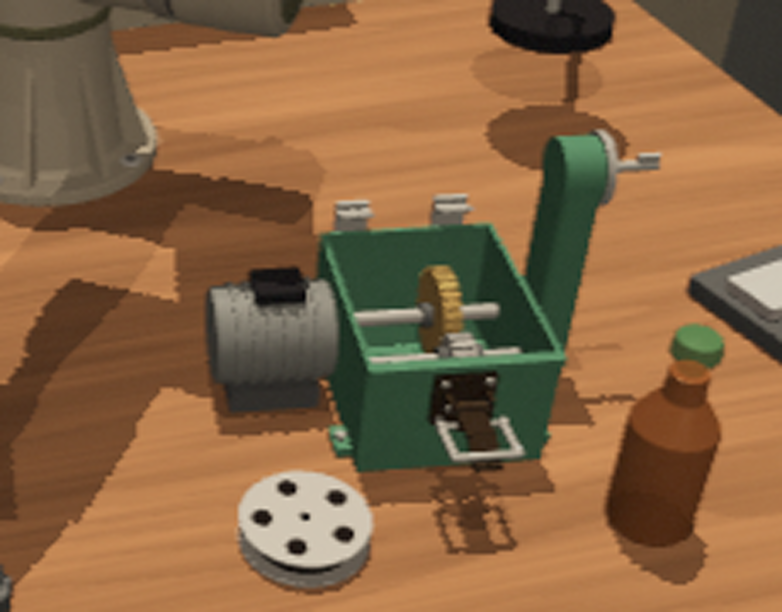

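Scene crop: the case's rim corners are at crop (370,368), (565,355), (320,238), (492,226). Keeps are at (352,213), (450,207). The lever stands partly out with the bail hanging outward at (480,450). Refining the case pose from the corners.

```bash
python3 - <<'E'
from h import *
from scipy.optimize import least_squares
S=shot('scene');T=shot('top');W=shot('wrist');Tm=tool()
L=[(-.085,.07,.1),(-.085,-.07,.1),(.091,.07,.1),(.091,-.07,.1)]
tu=[(138,240),(296,262),(172,60),(325,82)]; su=[(492,226),(320,238),(565,355),(370,368)]
oT=[(T,np.array(u)/2.6+[100,130],l) for u,l in zip(tu,L)]+[(T,np.array((181.2,228.4)),(-.095,0,.1))]
oS=[(S,np.array(u)/3.4+[250,120],l) for u,l in zip(su,L)]
def X(q,l): return np.r_[R.from_euler('z',q[2]).apply(l)[:2]+q[:2],l[2]]
for obs in(oT,oS,oT+oS):
    r=lambda q:np.concatenate([proj(p,X(q,l))-uv for p,uv,l in obs])
    o=least_squares(r,[.46,.2,-.17],loss='soft_l1');print(o.x.round(4),np.degrees(o.x[2]).round(2),o.fun.round(1))
# expected cover points in wrist if held straight
for n,l in(('grip',(0,0,-.008)),('tong',(0,-.099,.024)),('keep',(0,.105,.024))):
    c=np.linalg.inv(np.array(W['tool_from_camera']))@np.r_[l,1]; print(n,c[:2]/c[2]*f(W)+[W['cx'],W['cy']])
tips(W,['cover_grip','tongues_mid','keeper_seat'])
E
```

```text
[ 0.452   0.1998 -0.1381] -7.91 [ 1.2 -0.2 -3.4  0.   1.  -0.4 -2.6 -0.3  0.4  2.1]
[ 0.4549  0.2106 -0.1574] -9.02 [ 0.  -1.6 -0.3 -2.2  0.5  0.9 -0.3  0.7]
[ 0.4535  0.2035 -0.1309] -7.5 [-0.1 -0.6 -4.6 -0.8 -0.8 -0.9 -4.3 -1.2 -0.8  1.5 -3.6 -1.8 -3.6 -1.7
 -1.8  0.4 -2.1  1.3]
grip [277.79005316 296.8509798 ]
tong [ 91.05993523 261.80254098]
keep [475.39985712 261.89800308]
cover_grip [([281.4, 289.6], 0.71), ([134.4, 344.8], 0.71)]
tongues_mid [([84.2, 307.7], 0.96)]
keeper_seat [([476.8, 258.0], 0.62)]
```

Request:
jog_arm(
  moves=[
    {"slide": [20,-3,-30],"angular": [0,0,0],"fingers": 1},
    {"slide": [50,-7,-60],"angular": [0,0,0],"fingers": 1},
    {"slide": [85,-12,-80],"angular": [0,0,0],"fingers": 1},
    {"slide": [120,-16,-100],"angular": [0,0,0],"fingers": 1},
    {"slide": [155,-21,-120],"angular": [0,0,0],"fingers": 1},
    {"slide": [190,-26,-140],"angular": [0,0,0],"fingers": 1},
    {"slide": [225,-31,-140],"angular": [0,0,0],"fingers": 1},
    {"slide": [255,-35,-140],"angular": [0,0,0],"fingers": 1},
    {"slide": [268,-36,-140],"angular": [0,0,0],"fingers": 1},
    {"slide": [268,-36,-140],"angular": [0,0,0],"fingers": 1},
  ],
)

```text
clock: 8.85
tcp_pos: [0.4176, 0.0747, 0.3471]
orientation: [-0.0, 0.75, 0.662, 0.001]
wrist_force: [-0.7, -0.3, -4.2]
finger_gap: 0.0096
grip_force: 99.0
```

```bash
python3 - <<'E'
from h import *
s=get_state();print(s['clock'],s['tcp_pos'],s['joint_pos'].round(2))
W=shot('wrist');save(W,'w2.png',k=1.4);np.savez('w2.npz',W=W['W'],cx=W['cx'],cy=W['cy'],fovy=W['fovy'])
tips(W,['cover_home','keeps_mid','lever_pivot','motor_top','gearcase','bail_bar','lever_tip'])
E
```

```text
8.85 [0.41760745 0.07465298 0.34711103] [-0.01  0.01 -0.07  1.5   0.    1.68]
cover_home [([296.8, 35.9], 0.7)]
keeps_mid [([200.2, 39.7], 0.97)]
lever_pivot [([385.8, 47.3], 0.56)]
motor_top []
gearcase [([290.0, 51.7], 0.68)]
bail_bar [([424.8, 47.6], 0.92)]
lever_tip [([423.2, 52.1], 0.95), ([290.0, 54.2], 0.5)]
```

View pics/w2.png

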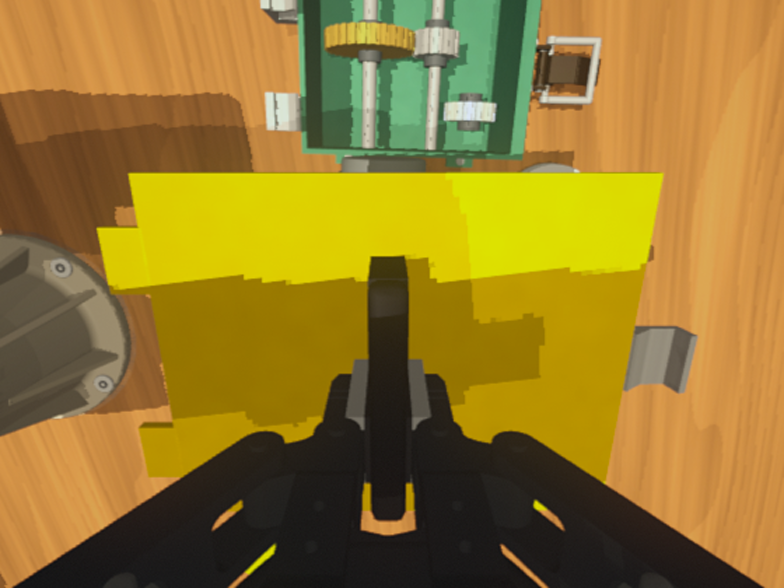

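Wrist view (scale 1.4): rear -y rim corner at (304,152), front -y corner (523,158), -y keep centred around (283,111), bail loop (570,70). The cover hangs level and straight.

```bash
python3 - <<'E'
from h import *
from scipy.optimize import least_squares
z=np.load('w2.npz');W=dict(W=z['W'],cx=z['cx'],cy=z['cy'],fovy=z['fovy'],color=np.zeros((420,560,3)))
P=lambda u,v,h:onz(W,(u/1.4,v/1.4),h)
a,b=P(304,152,.1),P(523,158,.1);d=b-a;print(a,b,np.linalg.norm(d),np.degrees(np.arctan2(d[1],d[0])))
k=onz(W,(200.2,39.7),.102);hm=onz(W,(296.8,35.9),.134);pv=onz(W,(385.8,47.3),.074)
print('keeps',k,'home',hm,'pivot',pv)
obs=[(a,(-.085,-.07)),(b,(.088,-.07)),(k,(-.095,0)),(hm,(0,0)),(pv,(.105,0))]
def r(q): return np.concatenate([R.from_euler('z',q[2]).apply([*l,0])[:2]+q[:2]-o[:2] for o,l in obs])*1000
o=least_squares(r,[.45,.2,-.14],loss='soft_l1');print(o.x,np.degrees(o.x[2]),o.fun.round(1))
# cover in hand, tool frame check: plate corners top -> tool z=.022
Tm=tool()
for u,v in((130,173),(661,173),(605,480)):
    w=np.linalg.inv(Tm)@np.r_[P(u,v,Tm[2,3]-.022),1];print('plate corner tool mm',w[:3]*1000)
E
```

```text
[0.3604287  0.15333056 0.1       ] [0.53257228 0.12730324 0.1       ] 0.17410006251969926 -8.597736894189598
keeps [0.35576126 0.22286335 0.102     ] home [0.4531097  0.20915262 0.134     ] pivot [0.55550755 0.19456975 0.074     ]
[ 0.45304704  0.20945254 -0.14113586] -8.08648901926204 [-1.4 -1.2 -2.2  0.5  3.2 -0.  -0.1  0.3  1.5  0.1]
plate corner tool mm [ 74.33932392 -85.61421999  21.98928204]
plate corner tool mm [75.49761117 87.37261741 21.97636841]
plate corner tool mm [-47.29429237  88.64104741  22.00432091]
```

```bash
cat >> h.py <<'E'
def cov(q,tm,pitch,dz=-.0073,dx=.0015,pr=True):
    """tool goal so that tongues_mid is at tm (case frame, m), front raised by pitch deg; q=case x,y,yaw(rad)"""
    C=R.from_euler('z',q[2])*R.from_euler('y',-pitch,degrees=True)   # cover axes
    g=R.from_euler('z',q[2]).apply(tm)+[q[0],q[1],0]+C.apply([.099,0,.032])
    M=C.as_matrix(); Rt=np.c_[M[:,1],M[:,0],-M[:,2]]  # tool x=cover y, tool y=cover x, z down
    tcp=g-Rt@np.array([dx,0,dz])
    if pr: go(tcp,Rt)
    return tcp,Rt
E
python3 - <<'E'
from h import *
q=[.4545,.207,np.radians(-8.3)]
print(cov(q,[-.083,0,.135],6))
E
```

```text
slide [137.9  31.4 176.8] ang [-6.   -0.03  0.82]
(array([0.46702442, 0.20365701, 0.16991301]), array([[ 1.44356201e-01,  9.84105063e-01,  1.03433610e-01],
       [ 9.89525789e-01, -1.43565403e-01, -1.50893319e-02],
       [-8.67361738e-19,  1.04528463e-01, -9.94521895e-01]]))
```

Request:
jog_arm(
  moves=[
    {"slide": [30,7,10],"angular": [-1,0,0.2],"fingers": 1},
    {"slide": [65,15,25],"angular": [-3,0,0.4],"fingers": 1},
    {"slide": [95,23,45],"angular": [-5,0,0.6],"fingers": 1},
    {"slide": [125,31,70],"angular": [-6,0,0.8],"fingers": 1},
    {"slide": [138,31,105],"angular": [-6,0,0.8],"fingers": 1},
    {"slide": [138,31,140],"angular": [-6,0,0.8],"fingers": 1},
    {"slide": [138,31,165],"angular": [-6,0,0.8],"fingers": 1},
    {"slide": [138,31,177],"angular": [-6,0,0.8],"fingers": 1},
    {"slide": [138,31,177],"angular": [-6,0,0.8],"fingers": 1},
    {"slide": [138,31,177],"angular": [-6,0,0.8],"fingers": 1},
  ],
)

```text
clock: 10.08
tcp_pos: [0.466, 0.2042, 0.1693]
orientation: [0.039, 0.755, 0.654, 0.034]
wrist_force: [0.3, -0.1, -5.4]
finger_gap: 0.0097
grip_force: 99.0
```

```bash
python3 - <<'E'
from h import *
s=get_state();print(s['clock'],s['tcp_pos'],s['wrist_force'])
q=[.4545,.207,np.radians(-8.3)]
cov(q,[-.083,0,.135],6)
S=shot('scene');T=shot('top')
a=cv2.resize(S['color'][150:290,300:460,::-1],None,fx=4,fy=4,interpolation=cv2.INTER_CUBIC)
cv2.imwrite('pics/s3.png',a)
tips(S,['keeper_seat','lever_pivot','lever_tip','cover_grip','keeps_mid','tongues_mid','bail_bar']);print('top');tips(T,['keeper_seat','lever_pivot','keeps_mid','tongues_mid'])
# projections of the held cover
Tm=tool()
for n,l in(('keeper',(.105,0,-.032)),('plate f-y',(.091,-.07,-.032)),('plate f+y',(.091,.07,-.032)),('pl r+y',(-.085,.07,-.032))):
    X=Tm@np.r_[l[1]+.0015,l[0],-.0073-l[2],1]; print(n,X[:3].round(4),proj(S,X[:3]).round(1),proj(T,X[:3]).round(1))
for n,l in(('pivot',(.105,0,.074)),('rim f-y',(.091,-.07,.1)),('rim f+y',(.091,.07,.1))):
    X=np.r_[R.from_euler('z',q[2]).apply(l)[:2]+q[:2],l[2]];print(n,proj(S,X).round(1))
E
```

```text
10.0833 [0.46599326 0.20420008 0.16925088] [ 0.33575881 -0.09559742 -5.39391738]
slide [-0.4  1.2 -0.5] ang [-0.11  0.    0.07]
keeper_seat [([137.6, 230.1], 0.91), ([94.3, 285.0], 0.9), ([395.7, 215.2], 0.79)]
lever_pivot [([388.8, 237.0], 0.76)]
lever_tip [([396.0, 254.0], 0.76)]
cover_grip [([382.2, 180.1], 0.93), ([150.4, 208.8], 0.83), ([120.4, 266.5], 0.78)]
keeps_mid []
tongues_mid [([168.0, 204.8], 0.93), ([369.9, 176.5], 0.92), ([153.9, 262.2], 0.92)]
bail_bar [([390.2, 254.1], 0.4)]
top
keeper_seat [([420.7, 264.4], 0.92), ([192.1, 139.1], 0.88), ([453.2, 192.9], 0.87)]
lever_pivot [([196.0, 149.3], 0.9)]
keeps_mid [([178.8, 230.6], 0.58)]
tongues_mid [([390.8, 309.8], 0.8), ([408.1, 217.0], 0.67), ([175.5, 225.9], 0.66)]
keeper [0.5725 0.1911 0.1563] [394.3 215.5] [189.  139.6]
plate f-y [0.5487 0.1238 0.1548] [361.9 214.5] [217.1 150. ]
plate f+y [0.5686 0.2624 0.1549] [422.5 210.1] [159.  140.8]
pl r+y [0.3954 0.2873 0.1365] [397.  176.3] [147.4 213.8]
pivot [387.  239.4]
rim f-y [357.6 229.3]
rim f+y [415.6 225.2]
```

View pics/s3.png

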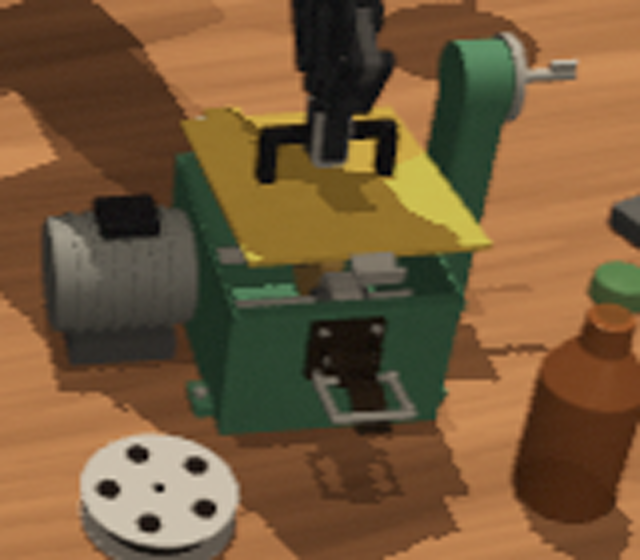

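```bash
python3 - <<'E'
from h import *
q=[.453,.2085,np.radians(-8.8)]
cov(q,[-.080,0,.1075],6);cov(q,[-.085,0,.105],6);cov(q,[-.092,0,.1017],6);cov(q,[-.103,0,.1017],6)
E
```

```text
slide [ 0.  -0.7 27.5] ang [ 0.   -0.11  0.62]
slide [ 0.1 -6.  29.5] ang [ 0.   -0.11  0.62]
slide [  0.1 -13.3  32. ] ang [ 0.   -0.11  0.62]
slide [  0.3 -24.2  30.9] ang [ 0.   -0.11  0.62]
```

Request:
jog_arm(
  moves=[
    {"slide": [0,1,12],"angular": [0,0,0.6],"fingers": 1},
    {"slide": [0,0,22],"angular": [0,0,0.6],"fingers": 1},
    {"slide": [0,-1,27],"angular": [0,0,0.6],"fingers": 1},
    {"slide": [0,-6,29],"angular": [0,0,0.6],"fingers": 1},
    {"slide": [0,-9,30.3],"angular": [0,0,0.6],"fingers": 1},
    {"slide": [0,-9,30.3],"angular": [0,0,0.6],"fingers": 1},
    {"slide": [0,-9,30.3],"angular": [0,0,0.6],"fingers": 1},
  ],
)

```text
clock: 11.32
tcp_pos: [0.4604, 0.2058, 0.1389]
orientation: [0.039, 0.758, 0.65, 0.035]
wrist_force: [0.9, -0.4, -5.1]
finger_gap: 0.0097
grip_force: 99.0
```

```bash
python3 - <<'E'
from h import *
q=[.453,.2085,np.radians(-8.8)]
s=get_state();print(s['clock'],s['tcp_pos'],s['wrist_force'],s['ft_torque'])
cov(q,[-.092,0,.1017],6);cov(q,[-.103,0,.1017],6)
T=shot('top');save(T,'t4.png',(120,120,270,250),5)
E
```

```text
11.3167 [0.46039514 0.20581052 0.13894155] [ 0.91712952 -0.39140468 -5.14353055] [0.01834738 0.18841825 0.00429618]
slide [ 0.  -4.1  1.9] ang [ 0.01 -0.11  0.05]
slide [  0.  -15.    0.8] ang [ 0.01 -0.11  0.05]
```

View pics/t4.png

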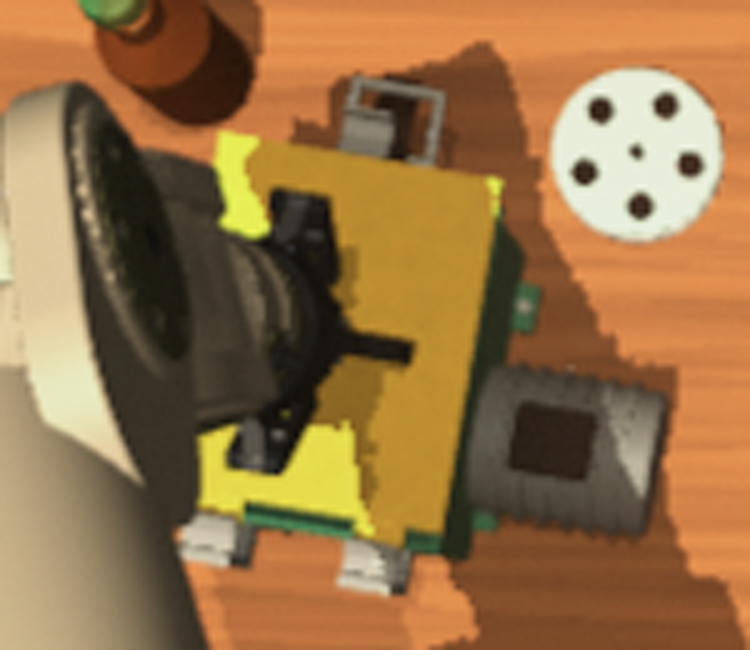

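Top crop: the cover's tongues line up with the keeps at (215,540) and (375,565), and the plate edge matches the rim corner at (440,545). Pushing back.

Request:
jog_arm(
  moves=[
    {"slide": [0,-2,1.2],"angular": [0,0,0],"fingers": 1},
    {"slide": [0,-4,1.9],"angular": [0,0,0],"fingers": 1},
    {"slide": [0,-6,1.7],"angular": [0,0,0],"fingers": 1},
    {"slide": [0,-8,1.5],"angular": [0,0,0],"fingers": 1},
    {"slide": [0,-8,1.5],"angular": [0,0,0],"fingers": 1},
  ],
)

```text
clock: 11.78
tcp_pos: [0.4523, 0.2069, 0.1363]
orientation: [0.039, 0.758, 0.65, 0.035]
wrist_force: [0.8, -0.2, -5.4]
finger_gap: 0.0098
grip_force: 99.0
```

```bash
python3 - <<'E'
from h import *
q=[.453,.2085,np.radians(-8.8)]
s=get_state();print(s['clock'],s['tcp_pos'],s['wrist_force'],s['ft_torque'])
cov(q,[-.103,0,.1017],6)
E
```

```text
11.7833 [0.45233586 0.20689871 0.13634754] [ 0.83251814 -0.15256062 -5.36090969] [0.01534688 0.21875961 0.02384302]
slide [ 0.2 -6.6 -1. ] ang [-0.03 -0.1   0.03]
```

Request:
jog_arm(
  moves=[
    {"slide": [0,-2,-0.5],"angular": [0,0,0],"fingers": 1},
    {"slide": [0,-4,-0.7],"angular": [0,0,0],"fingers": 1},
    {"slide": [0,-5,-0.8],"angular": [0,0,0],"fingers": 1},
    {"slide": [0,-5,-0.8],"angular": [0,0,0],"fingers": 1},
  ],
)

```text
clock: 12.12
tcp_pos: [0.4476, 0.2077, 0.1367]
orientation: [0.039, 0.758, 0.65, 0.035]
wrist_force: [0.8, 0.2, -5.8]
finger_gap: 0.0096
grip_force: 99.0
```

```bash
python3 - <<'E'
from h import *
q=[.453,.2085,np.radians(-8.8)]
s=get_state();print(s['clock'],s['tcp_pos'],s['wrist_force'],s['ft_torque'])
cov(q,[-.103,0,.1017],6)
E
```

```text
12.1167 [0.44762037 0.20765035 0.13666321] [ 0.8100778   0.21464936 -5.77642944] [ 0.03218024  0.24419477 -0.06388186]
slide [ 0.2 -1.9 -0.2] ang [-0.01 -0.1   0.03]
```

Request:
jog_arm(
  moves=[
    {"slide": [0,-1.5,0],"angular": [0,0,0],"fingers": 1},
    {"slide": [0,-3,0],"angular": [0,0,0],"fingers": 1},
    {"slide": [0,-4,0],"angular": [0,0,0],"fingers": 1},
    {"slide": [0,-4,0],"angular": [0,0,0],"fingers": 1},
  ],
)

```text
clock: 12.45
tcp_pos: [0.4465, 0.208, 0.1375]
orientation: [0.041, 0.758, 0.65, 0.037]
wrist_force: [5.4, -2.7, -3.1]
finger_gap: 0.0097
grip_force: 99.1
```

```bash
python3 - <<'E'
from h import *
q=[.453,.2085,np.radians(-8.8)]
s=get_state();print(s['clock'],s['tcp_pos'],s['wrist_force'],s['ft_torque'])
cov(q,[-.103,0,.1017],6)
T=shot('top');save(T,'t5.png',(130,200,230,250),7)
tips(T,['keeper_seat','lever_pivot'])
E
```

```text
12.45 [0.44647859 0.20804289 0.13754831] [ 5.43124664 -2.70077563 -3.10186504] [-0.50531047 -0.85169269  0.00781802]
slide [-0.1 -0.8  0.8] ang [ 0.32 -0.11 -0.03]
keeper_seat [([195.7, 151.0], 0.94), ([422.2, 267.0], 0.94), ([451.6, 194.8], 0.7)]
lever_pivot [([194.1, 150.5], 0.91), ([152.9, 126.1], 0.58)]
```

View pics/t5.png

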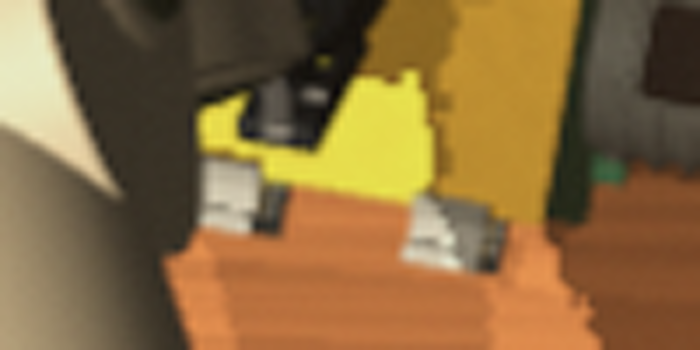

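```bash
python3 - <<'E'
from h import *
q=[.453,.2085,np.radians(-8.8)]
tc,Rc=cov(q,[-.1050,0,.1019],6,pr=False)
for t,p in(([-.101,0,.1018],6),([-.101,0,.1018],4),([-.101,0,.102],2),([-.1005,0,.102],0),([-.1005,0,.101],-.3)):
    a,b=cov(q,t,p,pr=False); print((Rc.T@(a-tc)*1000).round(1),R.from_matrix(Rc.T@b).as_rotvec(degrees=True).round(2))
E
```

```text
[0.  4.  0.5] [0. 0. 0.]
[0.  4.8 4. ] [ 2.  0. -0.]
[0.  5.5 7.3] [ 4. -0.  0.]
[-0.   6.5 10.9] [ 6. -0. -0.]
[ 0.   6.5 12.4] [ 6.3 -0.  -0. ]
```

Request:
jog_arm(
  moves=[
    {"slide": [0,4,0.5],"angular": [0,0,0],"fingers": 1},
    {"slide": [0,4.8,4],"angular": [2,0,0],"fingers": 1},
    {"slide": [0,5.5,7.3],"angular": [4,0,0],"fingers": 1},
    {"slide": [0,6,9.1],"angular": [5,0,0],"fingers": 1},
    {"slide": [0,6,9.1],"angular": [5,0,0],"fingers": 1},
  ],
)

```text
clock: 13.02
tcp_pos: [0.4512, 0.207, 0.1272]
orientation: [0.006, 0.759, 0.651, 0.006]
wrist_force: [0.2, 0.2, -4.1]
finger_gap: 0.0097
grip_force: 99.1
```

```bash
python3 - <<'E'
from h import *
q=[.453,.2085,np.radians(-8.8)]
s=get_state();print(s['clock'],s['tcp_pos'],s['wrist_force'],s['ft_torque'])
cov(q,[-.1005,0,.102],0)
E
```

```text
13.0167 [0.45123919 0.20704665 0.12718907] [ 0.15267687  0.24106719 -4.06924725] [ 0.00421729  0.01081646 -0.00647334]
slide [0.2 0.  0.5] ang [ 0.9  -0.08 -0.01]
```

Request:
jog_arm(
  moves=[
    {"slide": [0,0,0.6],"angular": [0.9,0,0],"fingers": 1},
    {"slide": [0,0,1.2],"angular": [1,0,0],"fingers": 1},
    {"slide": [0,0,1.8],"angular": [1,0,0],"fingers": 1},
    {"slide": [0,0,1.8],"angular": [1,0,0],"fingers": 1},
  ],
)

```text
clock: 13.35
tcp_pos: [0.4506, 0.2072, 0.127]
orientation: [-0.0, 0.759, 0.651, 0.001]
wrist_force: [-3.6, -1.1, 3.5]
finger_gap: 0.0099
grip_force: 100.3
```

```bash
python3 - <<'E'
from h import *
q=[.453,.2085,np.radians(-8.8)]
s=get_state();print(s['clock'],s['tcp_pos'],s['wrist_force'],s['ft_torque'])
cov(q,[-.1005,0,.102],0)
E
```

```text
13.35 [0.45063627 0.20721602 0.12698955] [-3.60171941 -1.06011844  3.53970515] [-0.24725163  0.61799615  0.05736319]
slide [0.1 0.6 0.3] ang [ 0.05 -0.1   0.05]
```

Request:
jog_arm(
  moves=[
    {"slide": [0,-1,1],"angular": [0,0,0],"fingers": 1},
    {"slide": [0,-1,2.5],"angular": [0,0,0],"fingers": 1},
    {"slide": [0,-1,2.5],"angular": [0,0,0],"fingers": 1},
    {"slide": [0,-1,2.5],"angular": [0,0,0],"fingers": 1},
  ],
)

```text
clock: 13.68
tcp_pos: [0.4507, 0.2072, 0.1269]
orientation: [0.001, 0.759, 0.651, 0.002]
wrist_force: [-8.1, -3.9, 18.8]
finger_gap: 0.0097
grip_force: 102.4
```

```bash
python3 - <<'E'
from h import *
q=[.453,.2085,np.radians(-8.8)]
s=get_state();print(s['clock'],s['tcp_pos'],s['wrist_force'],s['ft_torque'])
cov(q,[-.1005,0,.102],0)
S=shot('scene');save(S,'s6.png',(310,160,430,260),6)
E
```

```text
13.6833 [0.45069012 0.20722527 0.12692931] [-8.08579042 -3.93838132 18.76979952] [-0.80986787  1.41852957  0.02115026]
slide [0.1 0.6 0.2] ang [ 0.26 -0.13  0.03]
```

View pics/s6.png

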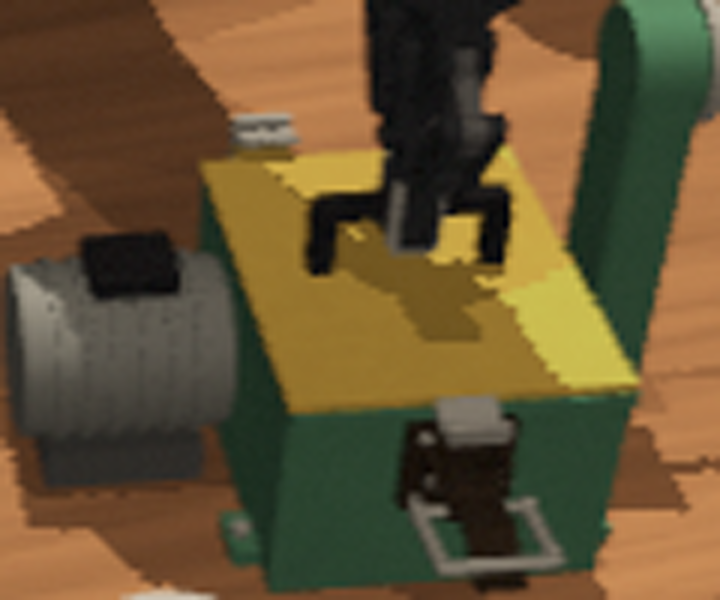

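Scene crop: the cover sits level on the rim all round, keeper over the latch at (475,415), bail bar at (500,565). Releasing and going above the latch.

Request:
jog_arm(
  moves=[
    {"slide": [0,0,-1.5],"angular": [0,0,0],"fingers": 1},
    {"slide": [0,0,-1.5],"angular": [0,0,0],"fingers": 0},
    {"slide": [0,0,-1.5],"angular": [0,0,0],"fingers": 0},
    {"slide": [0,0,-1.5],"angular": [0,0,0],"fingers": 0},
    {"slide": [0,0,-1.5],"angular": [0,0,0],"fingers": 0},
    {"slide": [0,0,-1.5],"angular": [0,0,0],"fingers": 0},
    {"slide": [0,0,-30],"angular": [0,0,0],"fingers": 0},
    {"slide": [0,0,-70],"angular": [0,0,0],"fingers": 0},
    {"slide": [0,0,-110],"angular": [0,0,0],"fingers": 0},
  ],
)

```text
clock: 14.48
tcp_pos: [0.4487, 0.2068, 0.2335]
orientation: [-0.001, 0.759, 0.651, -0.001]
wrist_force: [1.6, 0.4, 0.3]
finger_gap: 0.0855
grip_force: 0.0
```

```bash
cat >> h.py <<'E'
Q=[.453,.2085,np.radians(-8.8)]
def cw(l,q=Q): return R.from_euler('z',q[2]).apply(l)+[q[0],q[1],0]
def wc(X,q=Q): return R.from_euler('z',-q[2]).apply(np.array(X)-[q[0],q[1],0])
def latch(grasp,tilt=0,off=-.008,pr=True):
    """tool goal: tool y along case -y.., tool x toward case -x; grasp point (tool z=off) at case point; tilt deg: fingers lean toward case"""
    C=R.from_euler('z',Q[2])*R.from_euler('y',tilt,degrees=True); M=C.as_matrix()
    Rt=np.c_[-M[:,0],M[:,1],-M[:,2]]
    t=cw(grasp)-Rt@np.array([0,0,off])
    if pr: go(t,Rt)
    return t,Rt
E
python3 - <<'E'
from h import *
s=get_state();print(s['clock'],s['tcp_pos'],s['wrist_force'],s['joint_pos'].round(2))
latch([.125,0,.21])
E
```

```text
14.4833 [0.44870414 0.20684353 0.23351209] [1.57330174 0.39622764 0.27207904] [ 0.27  0.16 -0.17  1.24  0.    1.99]
slide [  2.2 129.1  31.1] ang [ -0.14  -0.16 -89.97]
```

Request:
jog_arm(
  moves=[
    {"slide": [0,15,0],"angular": [0,0,-7],"fingers": 0},
    {"slide": [0,30,0],"angular": [0,0,-14],"fingers": 0},
    {"slide": [0,45,0],"angular": [0,0,-21],"fingers": 0},
    {"slide": [0,60,0],"angular": [0,0,-28],"fingers": 0},
    {"slide": [0,75,0],"angular": [0,0,-35],"fingers": 0},
    {"slide": [1,90,0],"angular": [0,0,-42],"fingers": 0},
    {"slide": [1,105,0],"angular": [0,0,-49],"fingers": 0},
    {"slide": [2,120,0],"angular": [0,0,-56],"fingers": 0},
    {"slide": [2,129,0],"angular": [0,0,-63],"fingers": 0},
    {"slide": [2,129,0],"angular": [0,0,-70],"fingers": 0},
  ],
)

```text
clock: 15.32
tcp_pos: [0.5795, 0.189, 0.2326]
orientation: [0.0, 0.246, 0.969, 0.001]
wrist_force: [-0.3, -0.3, -0.2]
finger_gap: 0.0853
grip_force: 0.0
```

Request:
jog_arm(
  moves=[
    {"slide": [0,0,0],"angular": [0,0,-7],"fingers": 0},
    {"slide": [0,0,0],"angular": [0,0,-14],"fingers": 0},
    {"slide": [0,0,0],"angular": [0,0,-20],"fingers": 0},
    {"slide": [0,0,0],"angular": [0,0,-20],"fingers": 0},
  ],
)

```text
clock: 15.65
tcp_pos: [0.5777, 0.1895, 0.233]
orientation: [-0.0, 0.075, 0.997, 0.001]
wrist_force: [-0.1, 0.8, -0.6]
finger_gap: 0.0854
grip_force: 0.0
```

```bash
python3 - <<'E'
from h import *
s=get_state();print(s['clock'],s['tcp_pos'],s['joint_pos'].round(2))
W=shot('wrist');S=shot('scene');T=shot('top');latch([.125,0,.21])
save(W,'w7.png',k=1.4)
for n in['bail_bar','lever_tip','lever_pivot','keeper_seat','bail']:
    o=[(p,tip_of(n,p)) for p in(W,S,T)]
    print(n,[(np.round(d[0]['point'],1).tolist(),round(d[0]['p'],2)) for _,d in o if d])
    for i in((0,1),(0,2),(1,2),(0,1,2)):
        if all(o[k][1] for k in i): print('  ',i,(wc(tri([(o[k][0],o[k][1][0]['point']) for k in i]))*1000).round(1))
E
```

```text
15.65 [0.57769721 0.1894658  0.23303651] [0.18 0.38 0.12 1.31 0.   0.33]
slide [ 1.1 -0.3 31.3] ang [ 0.09 -0.02 -0.13]
bail_bar [([278.9, 210.8], 0.73), ([393.4, 254.1], 0.54), ([196.0, 140.4], 0.61)]
   (0, 1) [148.    3.5  64.4]
   (0, 2) [137.7   1.7  87.9]
   (1, 2) [141.9   7.1  58.5]
   (0, 1, 2) [145.    4.8  62.8]
lever_tip [([276.4, 210.0], 0.7), ([196.1, 295.6], 0.71), ([195.6, 141.9], 0.73)]
   (0, 1) [ 194.2 -220.5   53.2]
   (0, 2) [131.5  -0.9 101.6]
   (1, 2) [ 196.4 -225.6  149. ]
   (0, 1, 2) [ 172.3 -147.9  101.4]
lever_pivot [([274.5, 169.2], 0.9), ([387.4, 237.1], 0.79), ([197.1, 154.5], 0.78)]
   (0, 1) [104.   -0.3  79.1]
   (0, 2) [107.4  -1.6  55.5]
   (1, 2) [103.2  -2.9  77.7]
   (0, 1, 2) [103.5  -2.3  77.7]
keeper_seat [([278.3, 175.6], 0.76), ([140.1, 229.4], 0.77), ([201.4, 149.6], 0.9)]
   (0, 1) [ 157.2 -256.6  238.6]
   (0, 2) [131.3   3.   -8. ]
   (1, 2) [ 168.9 -287.2  308.7]
   (0, 1, 2) [ 132.5 -189.8  270.9]
bail [([389.6, 244.7], 0.5), ([195.5, 153.6], 0.63)]
   (1, 2) [108.1   5.   57.5]
```

View pics/w7.png

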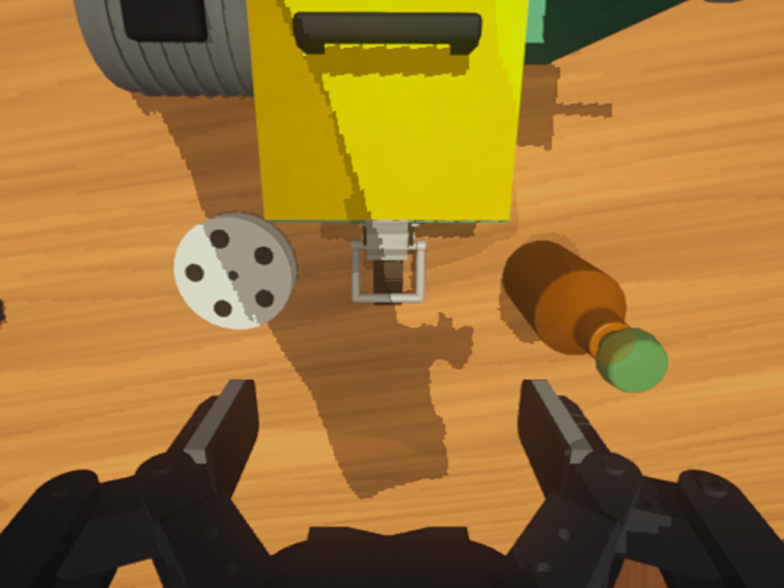

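Wrist picture: bail loop with bar at (388,299), outer corners (352,300)/(424,300); keeper above at (390,240); bottle and reel well clear to the sides.

```bash
python3 - <<'E'
from h import *
W=shot('wrist');S=shot('scene');T=shot('top')
w=np.array((388,299))/1.4;s=(393.3,254.2);t=(199.,138.)
for o in([(W,w),(S,s)],[(W,w),(T,t)],[(W,w),(S,s),(T,t)]): print((wc(tri(o))*1000).round(1))
d=np.array([(w[0]-W['cx'])/f(W),(w[1]-W['cy'])/f(W),1])*f(W)*.047/(69/1.4)   # bar mid-wire width
print('by width',(wc((W['W']@np.r_[d,1])[:3])*1000).round(1))
for z in(.055,.06,.065,.07): print(z,(wc(onz(W,w,z))*1000).round(1))
# lip/keeper check
for n,l in(('seat',(.1055,0,.102)),('pivot',(.105,0,.074)),('plate f',(.0905,0,.104))): print(n,(proj(W,cw(l))*1.4).round(0))
E
```

```text
[150.5   2.   66.5]
[149.7   0.5  64. ]
[149.5   1.2  65.5]
by width [148.4   1.2  71.6]
0.055 [154.3   1.3  55. ]
0.06 [152.6   1.3  60. ]
0.065 [150.8   1.2  65. ]
0.07 [149.    1.2  70. ]
seat [386. 248.]
pivot [386. 237.]
plate f [386. 223.]
```

```bash
python3 - <<'E'
from h import *
latch([.152,.0012,.066],0,0)
E
```

```text
slide [-25.9   0.6 167.5] ang [ 0.1  -0.    0.03]
```

Request:
jog_arm(
  moves=[
    {"slide": [-14,0.5,20],"angular": [0,0,0],"fingers": 0},
    {"slide": [-26,0.5,50],"angular": [0,0,0],"fingers": 0},
    {"slide": [-26,0.5,90],"angular": [0,0,0],"fingers": 0},
    {"slide": [-26,0.5,125],"angular": [0,0,0],"fingers": 0},
    {"slide": [-26,0.5,150],"angular": [0,0,0],"fingers": 0.15},
    {"slide": [-26,0.5,167],"angular": [0,0,0],"fingers": 0.2},
    {"slide": [-26,0.5,167],"angular": [0,0,0],"fingers": 0.2},
  ],
  squeeze=30,
)

```text
clock: 17.28
tcp_pos: [0.6002, 0.1856, 0.0618]
orientation: [-0.004, 0.077, 0.997, -0.0]
wrist_force: [-0.6, 0.1, 0.3]
finger_gap: 0.0681
grip_force: 0.0
```

```bash
python3 - <<'E'
from h import *
s=get_state();print(s['clock'],s['tcp_pos'],s['wrist_force'],s['finger_gap'])
latch([.152,.0012,.066],0,0)
W=shot('wrist');save(W,'w8.png',(180,180,380,420),2.4)
tips(W,['bail_bar','lever_tip','keeper_seat'])
T=tool()
for l in((.003,0,0),(0.003,.022,0),(.003,-.022,0)): print(proj(W,(T@np.r_[l,1])[:3]).round(0))
E
```

```text
17.2833 [0.60017069 0.18564388 0.06176236] [-0.55557789  0.0960397   0.2596864 ] 0.06814490999572635
slide [-3.   1.3 -4.3] ang [-0.05 -0.44  0.02]
bail_bar [([280.1, 291.4], 0.63)]
lever_tip [([276.2, 291.7], 0.88)]
keeper_seat [([276.7, 224.2], 0.73), ([75.7, 238.0], 0.4)]
[279. 298.]
[329. 298.]
[230. 298.]
```

View pics/w8.png

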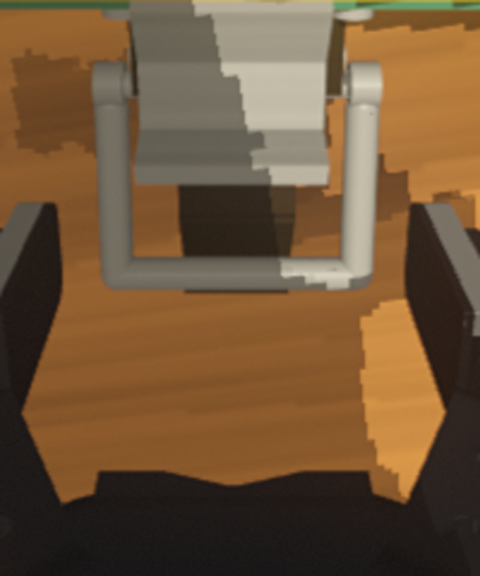

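Wrist crop: bail bar at (238,273), legs at x 110 and 362, lever between, pads either side at (40,300) and (430,300). Raising 4 mm and closing on it.

Request:
jog_arm(
  moves=[
    {"slide": [-1,0.8,-4],"angular": [0,0,0],"fingers": 0.2},
    {"slide": [-1,0.8,-4],"angular": [0,0,0],"fingers": 0.6},
    {"slide": [-1,0.8,-4],"angular": [0,0,0],"fingers": 0.6},
    {"slide": [-1,0.8,-4],"angular": [0,0,0],"fingers": 0.6},
    {"slide": [-1,0.8,-4],"angular": [0,0,0],"fingers": 0.6},
    {"slide": [-1,0.8,-4],"angular": [0,0,0],"fingers": 0.6},
  ],
  squeeze=35,
)

```text
clock: 17.98
tcp_pos: [0.6054, 0.1861, 0.0711]
orientation: [0.001, 0.077, 0.997, 0.0]
wrist_force: [2.6, -4.6, 0.6]
finger_gap: 0.0473
grip_force: 35.9
```

```bash
python3 - <<'E'
from h import *
s=get_state();T=tool();print(s['clock'],s['tcp_pos'],s['wrist_force'],s['finger_gap'],s['grip_force'],'case',wc(T[:3,3])*1000)
W=shot('wrist');save(W,'w9.png',(180,180,380,420),2.4)
tips(W,['bail_bar'])
latch([.150,.0,.066],0,0)
E
```

```text
17.9833 [0.60543056 0.18610667 0.07110233] [ 2.61056251 -4.56341843  0.63907289] 0.04729717569943866 35.91075226664543 case [154.06207157   1.18999293  71.10232964]
bail_bar [([275.1, 263.7], 0.85)]
slide [ 3.8 -1.2  4.9] ang [ 0.05  0.08 -0.02]
```

View pics/w9.png

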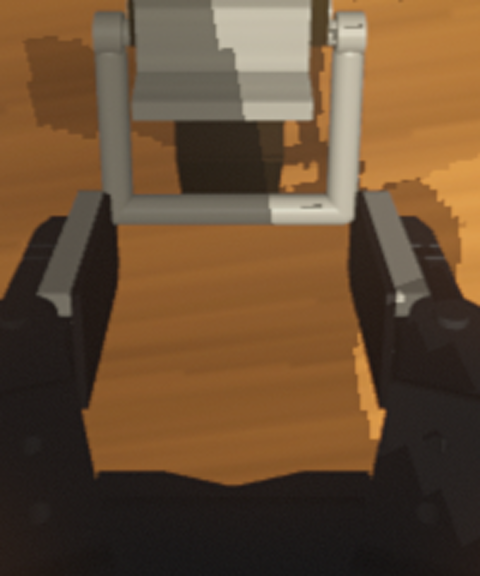

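The bar is held near the tips, at crop (235,208). Swinging it up around the lever pivot.

Request:
jog_arm(
  moves=[
    {"slide": [-1.3,-0.5,-9.3],"angular": [0,0,0],"fingers": 0.6},
    {"slide": [0.2,-0.5,-19.3],"angular": [0,0,0],"fingers": 0.6},
    {"slide": [3,-0.5,-26],"angular": [0,0,0],"fingers": 0.6},
    {"slide": [6.7,-0.5,-32.3],"angular": [0,0,0],"fingers": 0.6},
    {"slide": [10.5,-0.5,-38],"angular": [0,0,0],"fingers": 0.6},
    {"slide": [14.7,-0.5,-42.3],"angular": [0,0,0],"fingers": 0.6},
    {"slide": [20,-0.5,-45.5],"angular": [0,0,0],"fingers": 0.6},
    {"slide": [24.7,-0.5,-47.8],"angular": [0,0,0],"fingers": 0.6},
    {"slide": [24.7,-0.5,-47.8],"angular": [0,0,0],"fingers": 0.6},
  ],
  squeeze=50,
)

```text
clock: 18.83
tcp_pos: [0.579, 0.1909, 0.1191]
orientation: [0.0, 0.076, 0.997, 0.001]
wrist_force: [-0.1, 0.2, -0.5]
finger_gap: 0.0342
grip_force: 0.0
```

```bash
cat >> h.py <<'E'
def barpos(uv1,uv2,p):
    "bar from pixel ends (outer width 50 mm): returns tool mm, case mm"
    c=(np.array(uv1)+uv2)/2;d=f(p)*.05/np.hypot(*(np.array(uv1)-uv2))
    X=np.array([(c[0]-p['cx'])/f(p),(c[1]-p['cy'])/f(p),1])*d
    print('tool',(np.array(p['tool_from_camera'])@np.r_[X,1])[:3].round(4)*1000,'case',wc((p['W']@np.r_[X,1])[:3]).round(4)*1000)
E
python3 - <<'E'
from h import *
s=get_state();T=tool();print(s['clock'],s['wrist_force'],s['finger_gap'],s['grip_force'],'case',wc(T[:3,3])*1000)
W=shot('wrist');save(W,'w10.png',(180,180,380,420),2.4)
tips(W,['bail_bar','keeper_seat','lever_tip'])
np.savez('w10.npz',W=W['W'],c=W['color'])
E
```

```text
18.8333 [-0.10542534  0.15252615 -0.46973375] 0.03419798679753762 0.0 case [127.19908195   1.84567388 119.13519234]
bail_bar [([478.4, 285.5], 0.39)]
keeper_seat [([272.3, 222.7], 0.85)]
lever_tip [([274.5, 276.3], 0.58)]
```

The grip slipped off the bar (gap 34 mm, grip force 0). Backing off and measuring again. I have viewed 13 pictures, past the limit of 10, so I'll go on with numbers only.

Request:
jog_arm(
  moves=[
    {"slide": [0,0,-30],"angular": [0,0,0],"fingers": 0.3},
    {"slide": [0,0,-60],"angular": [0,0,0],"fingers": 0},
    {"slide": [0,0,-95],"angular": [0,0,0],"fingers": 0},
    {"slide": [0,0,-114],"angular": [0,0,0],"fingers": 0},
    {"slide": [0,0,-114],"angular": [0,0,0],"fingers": 0},
    {"slide": [0,0,-114],"angular": [0,0,0],"fingers": 0},
  ],
)

```text
clock: 19.53
tcp_pos: [0.581, 0.19, 0.2334]
orientation: [0.001, 0.077, 0.997, 0.001]
wrist_force: [-0.9, -1.2, -1.1]
finger_gap: 0.0856
grip_force: 0.0
```

```bash
python3 - <<'E'
from h import *
T=tool();print(get_state()['clock'],wc(T[:3,3])*1000)
W=shot('wrist');S=shot('scene');Tp=shot('top')
for n in['bail_bar','bail','lever_tip','keeper_seat']:
    o=[(k,p,tip_of(n,p)) for k,p in(('W',W),('S',S),('T',Tp))]
    o=[(k,p,[e for e in d if k=='W' or np.hypot(*(np.array(e['point'])-((390,240) if k=='S' else (196,145))))<30]) for k,p,d in o]
    o=[x for x in o if x[2]]
    print(n,[(k,np.round(d[0]['point'],1).tolist(),round(d[0]['p'],2)) for k,_,d in o])
    if len(o)>1: print('   all',(wc(tri([(p,d[0]['point']) for _,p,d in o]))*1000).round(1))
# gray (unsaturated) bright pixels ahead of the cover, in wrist view: rows/cols extents
h=cv2.cvtColor(W['color'],cv2.COLOR_RGB2HSV)
m=((h[:,:,1]<60)&(h[:,:,2]>70)); sub=m[150:235,245:312]
for r in range(sub.shape[0]):
    if sub[r].any(): print(150+r,''.join('#' if v else '.' for v in sub[r]))
E
```

```text
19.5333 [129.3711539    1.30946744 233.39316337]
bail_bar [('W', [277.1, 199.4], 0.61), ('S', [392.1, 240.3], 0.47), ('T', [196.1, 144.1], 0.41)]
   all [129.2   1.1  90.2]
bail [('S', [389.2, 243.6], 0.56), ('T', [194.6, 150.9], 0.39)]
   all [112.7   4.2  65.5]
lever_tip [('W', [273.7, 211.8], 0.74), ('S', [395.2, 254.3], 0.74), ('T', [198.5, 139.9], 0.62)]
   all [148.6   2.1  65.4]
keeper_seat [('W', [275.0, 169.9], 0.71), ('S', [390.3, 230.2], 0.96), ('T', [198.4, 153.6], 0.76)]
   all [103.5  -2.8  97.6]
153 ...............##############################......................
154 ...............##############################...####...............
155 ..........##################################...######..............
156 .............#..############################...#####...............
157 ................############################.......................
158 ................############################.......................
159 ................############################.......................
160 ................############################.......................
161 ....
[... 2531 characters left out ...]
......................................######........
197 ...#####.............................................######........
198 ...#####.............................................######........
199 ...#######.#.#...#.########################################........
200 ...########################################################........
201 ...########################################################........
202 ...########################################################........
203 ...########################################################........
204 ....######################################################.........
205 .....................##########.#########..........................
```

```bash
python3 - <<'E'
from h import *
W=shot('wrist')
barpos((248,201.7),(304,201.7),W)
B=np.array([113.,65.])
for z in np.arange(.08,.106,.004):
    c=wc(onz(W,(276.2,201.7),z))*1000; print(c.round(1),np.hypot(c[0]-B[0],c[2]-B[1]).round(1))
S=shot('scene'); print([ (np.round(e['point'],1),round(e['p'],2)) for e in tip_of('bail_bar',S)[:2]],[proj(S,cw([x/1000,.001,z/1000])).round(1) for x,z in((134,94),(136,90),(131,98))])
latch([.136,.001,.098],0,0)
E
```

```text
tool [ -5.5  -0.4 146.7] case [134.    0.9  85.7]
[135.8   1.1  80. ] 27.3
[134.5   1.1  84. ] 28.7
[133.2   1.1  88. ] 30.6
[132.    1.1  92. ] 33.0
[130.7   1.1  96. ] 35.7
[129.4   1.1 100. ] 38.7
[128.1   1.1 104. ] 41.8
[(array([392. , 242.7]), 0.59)] [array([392.1, 240.5]), array([392.1, 242.4]), array([392. , 238.3])]
slide [ -7.6  -0.3 134.4] ang [0.1  0.01 0.03]
```

Request:
jog_arm(
  moves=[
    {"slide": [-3,-0.3,35],"angular": [0,0,0],"fingers": 0},
    {"slide": [-6,-0.3,70],"angular": [0,0,0],"fingers": 0},
    {"slide": [-6.5,-0.3,105],"angular": [0,0,0],"fingers": 0.1},
    {"slide": [-6.5,-0.3,130],"angular": [0,0,0],"fingers": 0.2},
    {"slide": [-6.5,-0.3,141],"angular": [0,0,0],"fingers": 0.2},
    {"slide": [-6.5,-0.3,141],"angular": [0,0,0],"fingers": 0.2},
    {"slide": [-6.5,-0.3,141],"angular": [0,0,0],"fingers": 0.2},
    {"slide": [-6.5,-0.3,141],"angular": [0,0,0],"fingers": 0.2},
  ],
)

```text
clock: 21.1
tcp_pos: [0.588, 0.1892, 0.0935]
orientation: [0.002, 0.076, 0.997, 0.001]
wrist_force: [0.2, -0.8, 0.0]
finger_gap: 0.0684
grip_force: 0.0
```

```bash
cat >> h.py <<'E'
def ascii_(p,r0,r1,c0,c1,st=2,s=60,v=70):
    h=cv2.cvtColor(p['color'],cv2.COLOR_RGB2HSV); m=((h[:,:,1]<s)&(h[:,:,2]>v))[r0:r1:st,c0:c1:st]
    for i,r in enumerate(m): print(r0+i*st,''.join('#' if q else '.' for q in r))
E
python3 - <<'E'
from h import *
s=get_state();T=tool();print(s['clock'],s['wrist_force'],s['finger_gap'],'case',wc(T[:3,3])*1000)
W=shot('wrist');tips(W,['bail_bar','lever_tip','keeper_seat'])
ascii_(W,200,330,195,365,3)
E
```

```text
21.1 [ 0.17494406 -0.78463053  0.01991379] 0.06841445234730914 case [136.36402052   1.55243155  93.45244083]
bail_bar [([276.9, 281.0], 0.72)]
lever_tip [([274.5, 281.8], 0.81)]
keeper_seat [([273.3, 226.0], 0.76), ([277.1, 283.5], 0.66)]
200 ................####################.....................
203 ................####################.....................
206 ................####################..#..................
209 ................####################..#..................
212 ............##..####################..#.###..............
215 ...........####..###################..#####..............
218 ...........#####.###################..#####..............
221 ...........################################..............
224 ...........####..###################....###..............
227 ...........###...###################....###..............
230 ...........###...###################....###..............
233 ...........###...###################....###..............
236 ...........###...###################....####.............
239 ..........####...###################....####.......
[... 1166 characters left out ...]
..................
299 .........................................................
302 .........................................................
305 .........................................................
308 .........................................................
311 .........................................................
314 .........................................................
317 .........................................................
320 .........................................................
323 .........................................................
326 .........................................................
329 .........................................................
```

Request:
jog_arm(
  moves=[
    {"slide": [-1.5,-0.7,3],"angular": [0,0,0],"fingers": 0.2},
    {"slide": [-1.5,-0.7,3],"angular": [0,0,0],"fingers": 0.2},
    {"slide": [-1.5,-0.7,3],"angular": [0,0,0],"fingers": 0.6},
    {"slide": [-1.5,-0.7,3],"angular": [0,0,0],"fingers": 0.6},
    {"slide": [-1.5,-0.7,3],"angular": [0,0,0],"fingers": 0.6},
    {"slide": [-1.5,-0.7,3],"angular": [0,0,0],"fingers": 0.6},
    {"slide": [-1.5,-0.7,3],"angular": [0,0,0],"fingers": 0.6},
    {"slide": [-1.5,-0.7,3],"angular": [0,0,0],"fingers": 0.6},
  ],
  squeeze=80,
)

```text
clock: 21.97
tcp_pos: [0.5879, 0.1881, 0.0885]
orientation: [0.0, 0.076, 0.997, 0.001]
wrist_force: [-1.0, -0.3, 2.4]
finger_gap: 0.0471
grip_force: 81.5
```

```bash
python3 - <<'E'
from h import *
s=get_state();T=tool();print(s['clock'],s['wrist_force'],s['finger_gap'],s['grip_force'],'case',wc(T[:3,3])*1000)
W=shot('wrist');tips(W,['bail_bar'])
ascii_(W,255,300,215,340,2)
E
```

```text
21.9667 [-0.9689816  -0.28588641  2.43349213] 0.04709750421904319 81.52027443051338 case [136.48281887   0.4737469   88.5379791 ]
bail_bar [([277.9, 287.5], 0.57)]
255 .....######.........................................######.....
257 .....######.........................................######.....
259 .....######.........................................######.....
261 ###########.........................................###########
263 ####.######.........................................###########
265 ####.#####..........................................######.####
267 ###..#####..........................................######.####
269 ###..#####...........................................#####..###
271 ###..#####...........................................#####..###
273 ##...#####...........................................#####..###
275 ##...#####...........................................#####..###
277 ##...#####...........................................#####...##
279 #....#####...........................................#####...##
281 #....#####.............................##............#####...##
283 #...######################################################....#
285 ....######################################################....#
287 ....#######################################################...#
289 ....#######################################################....
291 ....#######################################################....
293 ....######################################################.....
295 ......##.......................................................
297 ...............................................................
299 ...............................................................
```

Request:
jog_arm(
  moves=[
    {"slide": [1,0,-3],"angular": [0,0,0],"fingers": 0.6},
    {"slide": [1.8,0,-6],"angular": [0,0,0],"fingers": 0.6},
    {"slide": [2.5,0,-9],"angular": [0,0,0],"fingers": 0.6},
    {"slide": [4,0,-12],"angular": [0,0,0],"fingers": 0.6},
    {"slide": [5.2,0,-14.5],"angular": [0,0,0],"fingers": 0.6},
    {"slide": [6.5,0,-17],"angular": [0,0,0],"fingers": 0.6},
    {"slide": [6.5,0,-17],"angular": [0,0,0],"fingers": 0.6},
  ],
)

```text
clock: 22.65
tcp_pos: [0.5861, 0.1883, 0.1057]
orientation: [0.005, 0.077, 0.997, 0.001]
wrist_force: [13.6, -0.6, -12.1]
finger_gap: 0.0465
grip_force: 84.4
```

```bash
python3 - <<'E'
from h import *
s=get_state();T=tool();print(s['clock'],s['wrist_force'],s['finger_gap'],s['grip_force'],'case',wc(T[:3,3])*1000)
W=shot('wrist');S=shot('scene');tips(W,['bail_bar','lever_tip']);tips(S,['bail_bar','lever_tip'])
print(proj(S,cw([.1486,.001,.0654])).round(1))
ascii_(W,240,310,215,340,2)
E
```

```text
22.65 [ 13.62139003  -0.58376341 -12.05552909] 0.0465241329065367 84.35593441128731 case [134.66634261   0.42491836 105.70351488]
bail_bar [([279.6, 288.1], 0.77)]
lever_tip [([277.1, 275.5], 0.82)]
bail_bar [([392.6, 233.6], 0.41)]
lever_tip [([397.3, 230.8], 0.45)]
[392.2 254. ]
240 .......#####.......................................#####.......
242 ......######.......................................#####.......
244 ......######.......................................######......
246 ......######.......................................######......
248 ......######.......................................######......
250 ......#####........................................######......
252 ......#####.........................................#####......
254 ......#####.........................................#####......
256 ......#####.........................................######.....
258 .....######.........................................######.....
260 ###########.........................................###########
262 ####..#####.........................................#####..####
26
[... 861 characters left out ...]
################....
290 ....################........................###############....
292 ....################........................###############....
294 .....###...............................................###.....
296 ...............................................................
298 ...............................................................
300 ...............................................................
302 ...............................................................
304 ...............................................................
306 ...............................................................
308 ...............................................................
```

Request:
jog_arm(
  moves=[
    {"slide": [0,0,-1],"angular": [0,0,0],"fingers": 0.6},
    {"slide": [0,0,-2],"angular": [0,0,0],"fingers": 0.6},
    {"slide": [1,0,-4],"angular": [0,0,0],"fingers": 0.6},
    {"slide": [4,0,-6],"angular": [0,0,0],"fingers": 0.6},
    {"slide": [4,0,-6],"angular": [0,0,0],"fingers": 0.6},
  ],
  squeeze=40,
)

```text
clock: 23.37
tcp_pos: [0.5789, 0.1894, 0.11]
orientation: [0.001, 0.076, 0.997, 0.001]
wrist_force: [7.3, 1.7, -13.3]
finger_gap: 0.0468
grip_force: 81.4
```

```bash
python3 - <<'E'
from h import *
s=get_state();T=tool();print(s['clock'],s['wrist_force'],s['finger_gap'],s['grip_force'],'case',wc(T[:3,3])*1000, Rq(s['orientation']).as_matrix()[:,2].round(3))
W=shot('wrist');S=shot('scene');tips(W,['bail_bar']);tips(S,['bail_bar','lever_tip'])
ascii_(W,270,310,215,340,2)
E
```

```text
23.3667 [  7.3332262    1.74638823 -13.31645499] 0.04676954376737843 81.40749379992485 case [127.35912576   0.41258507 109.96914033] [ 0.002  0.001 -1.   ]
bail_bar [([275.0, 291.5], 0.59)]
bail_bar [([391.5, 232.2], 0.44)]
lever_tip [([397.2, 230.7], 0.53), ([450.2, 248.8], 0.29)]
270 ###...#####.........................................#####...###
272 ##....#####.........................................#####...###
274 ##....#####.........................................#####...###
276 ##....#####.........................................#####....##
278 ##....#####.........................................#####....##
280 #....#####...........................................####....##
282 #....#####...........................................#####....#
284 .....#####################################################....#
286 .....#####################################################....#
288 .....#####################################################.....
290 .....###############.......................###############.....
292 .....###############.......................###############.....
294 .....###############.......................###############.....
296 .....###############.......................##########..###.....
298 ...............................................................
300 ...............................................................
302 ...............................................................
304 ...............................................................
306 ...............................................................
308 ...............................................................
```

Request:
jog_arm(
  moves=[
    {"slide": [3,0,-2],"angular": [0,0,0],"fingers": 0.6},
    {"slide": [6,0,-3.5],"angular": [0,0,0],"fingers": 0.6},
    {"slide": [9,0,-4.5],"angular": [0,0,0],"fingers": 0.6},
    {"slide": [12,0,-5],"angular": [0,0,0],"fingers": 0.6},
    {"slide": [12,0,-5],"angular": [0,0,0],"fingers": 0.6},
  ],
)

```text
clock: 24.03
tcp_pos: [0.5663, 0.1913, 0.1142]
orientation: [0.0, 0.076, 0.997, 0.001]
wrist_force: [7.7, 1.2, -16.0]
finger_gap: 0.0466
grip_force: 74.5
```

```bash
cat > chk.py <<'E'
from h import *
s=get_state();T=tool();print(s['clock'],s['wrist_force'].round(1),s['finger_gap'].round(4),s['grip_force'].round(0),'case',(wc(T[:3,3])*1000).round(1))
W=shot('wrist');S=shot('scene');tips(W,['bail_bar','keeper_seat']);tips(S,['bail_bar','lever_tip'])
h=cv2.cvtColor(W['color'],cv2.COLOR_RGB2HSV);m=((h[:,:,1]<60)&(h[:,:,2]>70))
# bar rows just inside the left and right leg ; widths
for r in range(270,310):
    c=np.where(m[r,224:335])[0]; l=m[r,232:245].mean(); 
    if l>.8: print(r,224+c.min(),224+c.max(),end='; ')
print()
E
python3 chk.py
```

```text
Traceback (most recent call last):
  File "chk.py", line 2, in <module>
    s=get_state();T=tool();print(s['clock'],s['wrist_force'].round(1),s['finger_gap'].round(4),s['grip_force'].round(0),'case',(wc(T[:3,3])*1000).round(1))
                                                                      ^^^^^^^^^^^^^^^^^^^^^
AttributeError: 'float' object has no attribute 'round'
```

```bash
sed -i "s/s\['finger_gap'\].round(4),s\['grip_force'\].round(0)/s['finger_gap'],s['grip_force']/" chk.py; python3 chk.py
```

```text
24.0333 [  7.7   1.2 -16. ] 0.04659977611064548 74.48703557252884 case [114.6   0.4 114.2]
bail_bar [([278.4, 294.4], 0.78)]
keeper_seat [([278.2, 251.2], 0.86)]
bail_bar [([392.1, 227.6], 0.48)]
lever_tip [([395.0, 228.7], 0.69)]
288 226 328; 289 226 328; 290 225 328; 291 225 329; 292 225 329; 293 225 329; 294 225 329; 295 225 329; 296 225 329; 297 225 329; 298 225 329; 299 225 329; 300 226 328;
```

Request:
jog_arm(
  moves=[
    {"slide": [0,0,2],"angular": [0,0,0],"fingers": 0.25},
    {"slide": [0,0,2],"angular": [0,0,0],"fingers": 0.25},
    {"slide": [-4,0,2],"angular": [0,0,0],"fingers": 0.25},
    {"slide": [-8,0,2],"angular": [0,0,0],"fingers": 0.25},
    {"slide": [-8,0,2],"angular": [0,0,0],"fingers": 0.25},
    {"slide": [-8,0,2],"angular": [0,0,0],"fingers": 0.25},
  ],
)

```text
clock: 24.83
tcp_pos: [0.574, 0.19, 0.1148]
orientation: [0.0, 0.077, 0.997, 0.001]
wrist_force: [-1.3, -0.1, -0.6]
finger_gap: 0.0642
grip_force: 0.0
```

```bash
python3 chk.py; python3 - <<'E'
from h import *
W=shot('wrist');ascii_(W,230,310,205,350,2)
T=tool()
for n,l in(('seat',(.1045,0,.102)),('liptop in',(.1085,0,.106)),('liptop out',(.1135,0,.106))): print(n,proj(W,cw(l)).round(1))
for uv in((277,276),): 
  for z in(.108,.111,.114,.117): print((wc(onz(W,uv,z))*1000).round(1))
E
```

```text
24.8333 [-1.3 -0.1 -0.6] 0.06420463307476121 0.0 case [122.5   0.2 114.8]
bail_bar [([279.9, 277.1], 0.65)]
keeper_seat [([274.5, 234.3], 0.65)]
bail_bar [([380.0, 190.9], 0.71), ([391.0, 229.5], 0.4), ([365.8, 179.9], 0.29)]
lever_tip [([393.7, 232.7], 0.51)]
272 225 330; 273 225 330; 274 225 330; 275 224 331; 276 224 331; 277 224 331; 278 224 331; 279 224 331; 280 224 331; 281 225 330; 282 226 329; 283 228 328; 
230 .......................#########################.........................
232 ........................########################.........................
234 ........................########################.........................
236 ...............####.....########################......#####..............
238 ...............############################################..............
240 ...............############################################..............
242 ...............############################################..............
244 ..............#############################################..............
246 ..............#####.....########################......
[... 1885 characters left out ...]
......
296 .........................................................................
298 .........................................................................
300 .........................................................................
302 .........................................................................
304 .........................................................................
306 .........................................................................
308 .........................................................................
seat [275.5 241.4]
liptop in [275.5 252.7]
liptop out [275.5 262.2]
[119.8   0.7 108. ]
[118.1   0.7 111. ]
[116.3   0.7 114. ]
[114.5   0.7 117. ]
```

Request:
jog_arm(
  moves=[
    {"slide": [-3.6,0,3],"angular": [0,0,0],"fingers": 0.25},
    {"slide": [-3.6,0,3],"angular": [0,0,0],"fingers": 0.25},
    {"slide": [-3.6,0,3],"angular": [0,0,0],"fingers": 0.6},
    {"slide": [-3.6,0,3],"angular": [0,0,0],"fingers": 0.6},
    {"slide": [-3.6,0,3],"angular": [0,0,0],"fingers": 0.6},
    {"slide": [-3.6,0,3],"angular": [0,0,0],"fingers": 0.6},
    {"slide": [-3.6,0,3],"angular": [0,0,0],"fingers": 0.6},
  ],
  squeeze=45,
)

```text
clock: 25.77
tcp_pos: [0.5772, 0.1897, 0.1113]
orientation: [0.0, 0.076, 0.997, 0.001]
wrist_force: [0.9, 1.0, -0.6]
finger_gap: 0.0479
grip_force: 46.3
```

```bash
python3 chk.py
```

```text
25.7667 [ 0.9  1.  -0.6] 0.047887521479817244 46.25424787402153 case [125.6   0.4 111.3]
bail_bar [([278.4, 276.9], 0.55)]
keeper_seat [([275.7, 230.5], 0.85)]
bail_bar [([391.9, 229.8], 0.49)]
lever_tip [([392.3, 232.8], 0.57), ([336.4, 275.3], 0.34)]
271 224 330; 272 224 331; 273 224 331; 274 224 331; 275 224 331; 276 224 331; 277 224 331; 278 224 331; 279 224 331; 280 224 331; 281 224 331; 282 224 331;
```

Request:
jog_arm(
  moves=[
    {"slide": [2.5,0,-1],"angular": [0,0,0],"fingers": 0.6},
    {"slide": [5,0,-2],"angular": [0,0,0],"fingers": 0.6},
    {"slide": [8,0,-2.5],"angular": [0,0,0],"fingers": 0.6},
    {"slide": [11,0,-2.5],"angular": [0,0,0],"fingers": 0.6},
    {"slide": [13.5,0,-2],"angular": [0,0,0],"fingers": 0.6},
    {"slide": [16,0,-1.5],"angular": [0,0,0],"fingers": 0.6},
    {"slide": [16,0,-1.5],"angular": [0,0,0],"fingers": 0.6},
  ],
)

```text
clock: 26.65
tcp_pos: [0.5631, 0.1918, 0.1132]
orientation: [0.002, 0.077, 0.997, 0.001]
wrist_force: [6.6, 0.2, -4.8]
finger_gap: 0.0473
grip_force: 46.8
```

```bash
python3 chk.py
```

```text
26.65 [ 6.6  0.2 -4.8] 0.04733466971908026 46.84920787811279 case [111.4   0.3 113.2]
bail_bar [([279.3, 280.3], 0.85)]
keeper_seat [([275.4, 255.9], 0.56)]
bail_bar [([378.9, 190.5], 0.7), ([390.0, 226.2], 0.59), ([197.2, 294.2], 0.47)]
lever_tip [([418.6, 159.9], 0.71), ([372.5, 234.1], 0.66), ([393.1, 232.2], 0.47)]
274 225 329; 275 224 330; 276 224 330; 277 224 330; 278 224 330; 279 224 330; 280 224 330; 281 224 330; 282 224 330; 283 224 330; 284 224 330; 285 225 329;
```

Request:
jog_arm(
  moves=[
    {"slide": [2,0,0.2],"angular": [0,0,0],"fingers": 0.6},
    {"slide": [4,0,0.5],"angular": [0,0,0],"fingers": 0.6},
    {"slide": [6,0,1],"angular": [0,0,0],"fingers": 0.6},
    {"slide": [7,0,1.5],"angular": [0,0,0],"fingers": 0.6},
    {"slide": [7,0,1.5],"angular": [0,0,0],"fingers": 0.6},
  ],
)

```text
clock: 27.37
tcp_pos: [0.5569, 0.1928, 0.1122]
orientation: [0.003, 0.077, 0.997, 0.001]
wrist_force: [6.6, 0.6, -3.1]
finger_gap: 0.0475
grip_force: 46.8
```

```bash
python3 chk.py; python3 - <<'E'
from h import *
W=shot('wrist');ascii_(W,235,310,215,340,2)
E
```

```text
27.3667 [ 6.6  0.6 -3.1] 0.04747435212789261 46.75136759877205 case [105.1   0.4 112.2]
bail_bar [([277.3, 282.3], 0.78)]
keeper_seat [([275.7, 269.9], 0.84)]
bail_bar [([387.5, 225.9], 0.59)]
lever_tip [([393.9, 230.3], 0.75), ([370.2, 183.7], 0.66), ([418.2, 159.4], 0.51)]
270 232 312; 271 231 312; 272 231 313; 273 229 320; 274 229 319; 275 228 327; 276 226 328; 277 225 328; 278 225 329; 279 224 329; 280 224 329; 281 224 329; 282 224 329; 283 224 329; 284 224 330; 285 224 330; 286 224 329; 287 225 329; 288 227 327; 
235 ...............................................................
237 ...............................................................
239 ...............................................................
241 ...............................................................
243 ...............................................................
245 ..................##########################...................
247 ..................#########################....................
249 ..................#########################....................
251 ..................##########
[... 1307 characters left out ...]
....................
291 ...............................................................
293 ...............................................................
295 ...............................................................
297 ...............................................................
299 ...............................................................
301 ...............................................................
303 ...............................................................
305 ...............................................................
307 ...............................................................
309 ...............................................................
```

```bash
python3 - <<'E'
from h import *
W=shot('wrist')
for n,l in(('plate front edge',(.0905,0,.104)),('seat',(.1045,0,.102)),('lipout',(.1135,0,.106))): print(n,proj(W,cw(l)).round(1))
for x in(.1,.104,.108,.112): print(x,[proj(W,cw((x,0,z)))[1].round(1) for z in(.108,.111,.114)])
h=cv2.cvtColor(W['color'],cv2.COLOR_RGB2HSV);y=(h[:,:,0]>20)&(h[:,:,0]<35)&(h[:,:,1]>120)
for c in(200,215,340,360): print(c,[r for r in range(150,300) if y[r,c]][-3:], end=' ')
E
```

```text
plate front edge [275.2 250.4]
seat [275.2 274.3]
lipout [275.2 294.8]
0.1 [np.float64(272.5), np.float64(275.9), np.float64(279.4)]
0.104 [np.float64(280.0), np.float64(283.5), np.float64(287.1)]
0.108 [np.float64(287.3), np.float64(290.9), np.float64(294.6)]
0.112 [np.float64(294.5), np.float64(298.2), np.float64(302.0)]
200 [243, 244, 246] 215 [242, 243, 244] 340 [242, 243, 246] 360 [241, 242, 243]
```

Request:
jog_arm(
  moves=[
    {"slide": [0.5,0,0],"angular": [0,-5,0],"fingers": 0.6},
    {"slide": [1,0,0],"angular": [0,-10,0],"fingers": 0.6},
    {"slide": [1.5,0,0],"angular": [0,-15,0],"fingers": 0.6},
    {"slide": [2,0,0],"angular": [0,-20,0],"fingers": 0.6},
    {"slide": [2,0,0],"angular": [0,-20,0],"fingers": 0.6},
  ],
)

```text
clock: 28.18
tcp_pos: [0.5493, 0.1938, 0.11]
orientation: [0.175, 0.075, 0.982, -0.012]
wrist_force: [4.3, 2.9, -8.9]
finger_gap: 0.0471
grip_force: 47.9
```

```bash
python3 chk.py; python3 - <<'E'
from h import *
W=shot('wrist');ascii_(W,225,310,215,340,2)
for n,l in(('plate front edge',(.0905,0,.104)),('seat',(.1045,0,.102)),('lipout',(.1135,0,.106))): print(n,proj(W,cw(l)).round(1))
for x in(.1,.104,.108,.112): print(x,[proj(W,cw((x,0,z)))[1].round(1) for z in(.108,.111,.114)])
h=cv2.cvtColor(W['color'],cv2.COLOR_RGB2HSV);y=(h[:,:,0]>20)&(h[:,:,0]<35)&(h[:,:,1]>120)
for c in(200,215,340,360): print(c,[r for r in range(100,300) if y[r,c]][-3:], end=' ')
T=tool();print('\ntoolz',R.from_euler('z',-Q[2]).apply(T[:3,2]).round(3))
E
```

```text
28.1833 [ 4.3  2.9 -8.9] 0.04710571503714745 47.865614528082006 case [ 97.4   0.2 110. ]
bail_bar [([276.3, 281.3], 0.94)]
keeper_seat [([277.5, 278.1], 0.84)]
bail_bar [([197.5, 295.2], 0.37)]
lever_tip [([380.8, 192.8], 0.34)]
277 226 328; 278 225 329; 279 225 329; 280 225 329; 281 224 329; 282 224 329; 283 224 329; 284 225 329; 285 225 329; 286 225 329; 287 225 329; 288 227 329; 
225 ...............................................................
227 ...............................................................
229 ...............................................................
231 ...............................................................
233 ...............................................................
235 ...............................................................
237 ...............................................................
239 ...............................................................
241 ...............................................................
243 ...............................................................
245 ..............................
[... 1944 characters left out ...]
.............................................................
305 ...............................................................
307 ...............................................................
309 ...............................................................
plate front edge [275.4 265.1]
seat [275.5 281.1]
lipout [275.5 299.1]
0.1 [np.float64(285.2), np.float64(290.4), np.float64(295.8)]
0.104 [np.float64(290.5), np.float64(295.7), np.float64(301.1)]
0.108 [np.float64(295.6), np.float64(300.9), np.float64(306.3)]
0.112 [np.float64(300.6), np.float64(305.9), np.float64(311.3)]
200 [256, 257, 258] 215 [257, 258, 259] 340 [257, 258, 259] 360 [256, 257, 258] 
toolz [ 0.339  0.002 -0.941]
```

Request:
jog_arm(
  moves=[
    {"slide": [-2,0,0.7],"angular": [0,0,0],"fingers": 0.6},
    {"slide": [-3.3,0,1.2],"angular": [0,0,0],"fingers": 0.6},
    {"slide": [-2.6,0,3.1],"angular": [0,0,0],"fingers": 0.6},
    {"slide": [-1.9,0,5],"angular": [0,0,0],"fingers": 0.6},
    {"slide": [-1.9,0,5],"angular": [0,0,0],"fingers": 0.6},
  ],
)

```text
clock: 28.95
tcp_pos: [0.5551, 0.193, 0.1072]
orientation: [0.172, 0.075, 0.982, -0.012]
wrist_force: [-3.1, 3.3, -1.4]
finger_gap: 0.0474
grip_force: 48.5
```

```bash
cat > chk2.py <<'E'
import sys
from h import *
s=get_state();T=tool();print(s['clock'],s['wrist_force'].round(1),s['finger_gap'],s['grip_force'],'case',(wc(T[:3,3])*1000).round(1),'toolz',R.from_euler('z',-Q[2]).apply(T[:3,2]).round(3))
W=shot('wrist');tips(W,['bail_bar','keeper_seat'])
ascii_(W,int(sys.argv[1]),int(sys.argv[2]),215,340,2)
for n,l in(('plate front edge',(.0905,0,.104)),('seat',(.1045,0,.102)),('lipout',(.1135,0,.106))): print(n,proj(W,cw(l)).round(1))
for x in(.1,.104,.108,.112): print(x,[float(proj(W,cw((x,0,z)))[1].round(1)) for z in(.102,.105,.108,.111)])
h=cv2.cvtColor(W['color'],cv2.COLOR_RGB2HSV);y=(h[:,:,0]>20)&(h[:,:,0]<35)&(h[:,:,1]>120)
for c in(200,340,360): print(c,[r for r in range(100,300) if y[r,c]][-1:], end=' ')
E
python3 chk2.py 240 300
```

```text
28.95 [-3.1  3.3 -1.4] 0.047395715482900086 48.46776455640793 case [103.3   0.3 107.2] toolz [ 0.341  0.002 -0.94 ]
bail_bar [([278.0, 281.7], 0.94)]
keeper_seat [([276.6, 277.2], 0.63)]
240 ...............................................................
242 ...............................................................
244 ...............................................................
246 ...............................................................
248 ...............................................................
250 ...............................................................
252 ...............................................................
254 ...............................................................
256 ...............................................................
258 ..........###.########################################.........
260 .........#####....##########################.....#####.........
262 ####.....####.....#########################.......#####....####
264 ###.....#####......########################.......#####.....###
266 ###.....#####......######
[... 665 characters left out ...]
################################################.....
288 .....#####################################################.....
290 ...................########################....................
292 ......................###################......................
294 ...............................................................
296 ...............................................................
298 ...............................................................
plate front edge [275.3 263.3]
seat [275.4 279.9]
lipout [275.4 298.4]
0.1 [273.7, 278.8, 284.1, 289.5]
0.104 [279.2, 284.3, 289.6, 295.0]
0.108 [284.6, 289.7, 294.9, 300.3]
0.112 [289.7, 294.8, 300.1, 305.5]
200 [256] 340 [256] 360 [256]
```

Request:
jog_arm(
  moves=[
    {"slide": [0.7,0,1.9],"angular": [0,0,0],"fingers": 0.6},
    {"slide": [1.5,0,3.8],"angular": [0,0,0],"fingers": 0.6},
    {"slide": [2.2,0,5.2],"angular": [0,0,0],"fingers": 0.6},
    {"slide": [2.7,0,6.6],"angular": [0,0,0],"fingers": 0.6},
    {"slide": [2.7,0,6.6],"angular": [0,0,0],"fingers": 0.6},
  ],
)

```text
clock: 29.52
tcp_pos: [0.555, 0.193, 0.1009]
orientation: [0.173, 0.075, 0.982, -0.012]
wrist_force: [-6.4, 2.6, 4.6]
finger_gap: 0.0468
grip_force: 48.9
```

```bash
python3 chk2.py 250 300
```

```text
29.5167 [-6.4  2.6  4.6] 0.04675401569373818 48.91181543469429 case [103.2   0.3 100.9] toolz [ 0.341  0.002 -0.94 ]
bail_bar [([280.0, 281.7], 0.67)]
keeper_seat [([276.8, 290.4], 0.77)]
250 ...............................................................
252 ...............................................................
254 ...............................................................
256 ...............................................................
258 ...............................................................
260 ...............................................................
262 ...............................................................
264 ...............................................................
266 ...............................................................
268 ...............................................................
270 ###....#####.....###########################.......#####....###
272 ##.....#####......##########################........####.....##
274 ##....#####.......#########################.........#####....##
276 #.....#####.......######
[... 326 characters left out ...]
################################################.....
288 .....#####################################################.....
290 ..................#########################....................
292 ..................#########################....................
294 ..................#########################....................
296 ..................#########################....................
298 ..................#########################....................
plate front edge [275.2 274.7]
seat [275.2 291.1]
lipout [275.2 310. ]
0.1 [284.9, 290.4, 296.0, 301.8]
0.104 [290.4, 295.8, 301.5, 307.3]
0.108 [295.7, 301.1, 306.8, 312.5]
0.112 [300.8, 306.3, 311.9, 317.6]
200 [267] 340 [268] 360 [267]
```

Request:
jog_arm(
  moves=[
    {"slide": [0,0,0],"angular": [0,0,0],"fingers": 0.25},
    {"slide": [0,0,0],"angular": [0,0,0],"fingers": 0.25},
    {"slide": [0,0,0],"angular": [0,0,0],"fingers": 0.2},
    {"slide": [0,0,-10],"angular": [0,0,0],"fingers": 0.2},
    {"slide": [0,0,-30],"angular": [0,0,0],"fingers": 0.2},
    {"slide": [0,0,-60],"angular": [0,5,0],"fingers": 0.2},
    {"slide": [-10,0,-90],"angular": [0,11,0],"fingers": 0.2},
    {"slide": [-30,0,-110],"angular": [0,18,0],"fingers": 0.2},
    {"slide": [-40,0,-110],"angular": [0,20,0],"fingers": 0.2},
    {"slide": [-40,0,-110],"angular": [0,20,0],"fingers": 0.2},
  ],
)

```text
clock: 30.5
tcp_pos: [0.5616, 0.1918, 0.2207]
orientation: [0.002, 0.078, 0.997, 0.001]
wrist_force: [0.9, 0.2, -0.8]
finger_gap: 0.0688
grip_force: 0.0
```

```bash
python3 - <<'E'
from h import *
s=get_state();T=tool();print(s['clock'],'case',(wc(T[:3,3])*1000).round(1),R.from_euler('z',-Q[2]).apply(T[:3,2]).round(3))
W=shot('wrist');S=shot('scene');tips(W,['bail_bar','keeper_seat','lever_tip','bail']);tips(S,['bail_bar','lever_tip','keeper_seat'])
for n,l in(('plate',(.0905,0,.104)),('seat',(.1045,0,.102)),('lipout',(.1135,0,.106)),('tip@1.2',(.150,0,.075))): print(n,proj(W,cw(l)).round(1),proj(S,cw(l)).round(1))
r=int(proj(W,cw((.1045,0,.102)))[1]); ascii_(W,r-25,r+45,225,325,1 if 0 else 2)
E
```

```text
30.5 case [1.099e+02 1.000e-01 2.207e+02] [ 0.004  0.003 -1.   ]
bail_bar [([278.8, 193.9], 0.93)]
keeper_seat [([278.8, 197.0], 0.72), ([275.2, 40.9], 0.46)]
lever_tip [([277.3, 241.8], 0.57)]
bail [([278.9, 202.8], 0.76)]
bail_bar [([385.9, 230.2], 0.68), ([387.8, 242.9], 0.41)]
lever_tip [([397.0, 248.3], 0.5), ([244.1, 296.5], 0.31)]
keeper_seat [([94.5, 285.8], 0.89), ([389.4, 231.3], 0.67), ([137.9, 229.6], 0.56)]
plate [275.7 182.5] [386.9 225.3]
seat [275.7 198.8] [388.5 229.7]
lipout [275.8 211.1] [389.8 230.8]
tip@1.2 [275.9 237.1] [392.6 251.4]
173 ..................................................
175 ..................................................
177 ..................................................
179 ..................################................
181 ................##.##.###########..##.............
183 ...................#.############.................
185 ...................##############.................
187 ...................###############................
189 ...................###############.#..............
191 ...........############################
[... 686 characters left out ...]
........................................
219 ..................................................
221 ..................................................
223 ..................................................
225 ..................................................
227 ..................................................
229 ..................................................
231 ..................................................
233 ..................................................
235 ..................................................
237 ..................................................
239 ..................................................
241 ..................................................
```

```bash
cat > push.py <<'E'
from h import *
t=np.radians(35); P=np.array([105,74.])
tz=np.array([-np.sin(t),-np.cos(t)]); tx=np.array([-np.cos(t),np.sin(t)])
def tcp(a,clear=0,along=30):
    d=np.array([np.sin(a),-np.cos(a)]);n=np.array([np.cos(a),np.sin(a)])
    C=P+along*d+(17+clear)*n
    s=11 if a<np.pi/2-t else -11
    if s<0: C=C+14*d  # outer corner at 44 along
    return C-tx*s-tz*11
E
python3 - <<'E'
from push import *
W=shot('wrist');S=shot('scene')
for a in(.9,1.0,1.1,1.2,1.3,1.4):
    d=np.array([np.sin(a),-np.cos(a)]);n=np.array([np.cos(a),np.sin(a)]);c=P+42*d+17*n
    l=(c[0]/1000,0,c[1]/1000);print(a,c.round(1),proj(W,cw(l)).round(1),proj(S,cw(l)).round(1))
def goal(p):
    q,Rt=latch([p[0]/1000,.0005,p[1]/1000],35,0,pr=False);return q,Rt
q,Rt=goal(tcp(1.3,25)); go(q,Rt); print(tcp(1.3,25))
for a in(1.4,1.2,1.0,.9,.7,.5,.3,.1,0,-.1): 
    g,_=goal(tcp(a)); print(a,tcp(a).round(1),'from start pose',(Rt.T@(g-q)*1000).round(1))
E
```

```text
0.9 [148.5  61.2] [276.  238.9] [391.5 255.3]
1.0 [149.5  65.6] [276.  241.8] [391.9 254.3]
1.1 [150.1  70.1] [276.  244.4] [392.3 253. ]
1.2 [150.3  74.6] [276.  246.7] [392.6 251.6]
1.3 [150.   79.1] [276.  248.6] [392.8 250. ]
1.4 [149.3  83.6] [276. 250.] [393.  248.4]
slide [-52.9   0.1  99.4] ang [ 0.07 35.01  0.09]
[155.93017927 118.01950862]
1.4 [148.5  98.6] from start pose [-5.1  0.  20.1]
1.2 [149.5  89.2] from start pose [-11.2   0.   27.3]
1.0 [148.5  79.9] from start pose [-15.8   0.   35.5]
0.9 [154.4  71.4] from start pose [-25.5   0.   39.1]
0.7 [152.6  64.7] from start pose [-27.9   0.   45.6]
0.5 [149.6  58.5] from start pose [-29.    0.   52.4]
0.3 [145.4  53.1] from start pose [-28.7   0.   59.2]
0.1 [140.2  48.5] from start pose [-27.    0.   65.9]
0 [137.3  46.7] from start pose [-25.7   0.   69.1]
-0.1 [134.2  45.2] from start pose [-24.    0.   72.1]
```

Request:
jog_arm(
  moves=[
    {"slide": [-15,0,10],"angular": [0,7,0],"fingers": 1},
    {"slide": [-35,0,25],"angular": [0,14,0],"fingers": 1},
    {"slide": [-50,0,45],"angular": [0,21,0],"fingers": 1},
    {"slide": [-53,0,65],"angular": [0,28,0],"fingers": 1},
    {"slide": [-53,0,85],"angular": [0,35,0],"fingers": 1},
    {"slide": [-53,0,95],"angular": [0,35,0],"fingers": 1},
    {"slide": [-53,0,99],"angular": [0,35,0],"fingers": 1},
    {"slide": [-53,0,99],"angular": [0,35,0],"fingers": 1},
    {"slide": [-53,0,99],"angular": [0,35,0],"fingers": 1},
  ],
)

```text
clock: 31.8
tcp_pos: [0.6078, 0.1853, 0.1225]
orientation: [-0.297, 0.072, 0.952, 0.024]
wrist_force: [0.1, -1.5, 0.8]
finger_gap: 0.0001
grip_force: 0.0
```

```bash
cat > rep.py <<'E'
from push import *
s=get_state();T=tool();print(s['clock'],s['wrist_force'].round(1),s['finger_gap'],'case',(wc(T[:3,3])*1000).round(1),R.from_euler('z',-Q[2]).apply(T[:3,2]).round(3))
for a in(1.4,1.2,1.0,.9,.7,.5,.3,.1,0,-.1):
    p=tcp(a);g,Rt=latch([p[0]/1000,.0005,p[1]/1000],35,0,pr=False); print(a,(T[:3,:3].T@(g-T[:3,3])*1000).round(1))
W=shot('wrist');tips(W,['bail_bar','lever_tip','keeper_seat']);S=shot('scene');tips(S,['lever_tip','bail_bar'])
E
python3 rep.py
```

```text
31.8 [ 0.1 -1.5  0.8] 0.00013619191447534478 case [156.5   0.8 122.5] [-0.569  0.002 -0.822]
1.4 [-7.1 -0.3 24.1]
1.2 [-13.2  -0.4  31.3]
1.0 [-17.7  -0.4  39.6]
0.9 [-27.4  -0.4  43.2]
0.7 [-29.7  -0.4  49.7]
0.5 [-30.7  -0.5  56.5]
0.3 [-30.4  -0.5  63.4]
0.1 [-28.7  -0.5  70. ]
0 [-27.4  -0.5  73.2]
-0.1 [-25.7  -0.5  76.2]
bail_bar [([276.9, 192.0], 0.75)]
lever_tip []
keeper_seat [([275.1, 191.4], 0.6)]
lever_tip [([393.5, 249.2], 0.45), ([197.6, 297.1], 0.2)]
bail_bar [([384.6, 230.1], 0.57)]
```

Press through the first part.

Request:
jog_arm(
  moves=[
    {"slide": [-7,0,20],"angular": [0,0,0],"fingers": 1},
    {"slide": [-11,0,28],"angular": [0,0,0],"fingers": 1},
    {"slide": [-14,0,33],"angular": [0,0,0],"fingers": 1},
    {"slide": [-17,0,37],"angular": [0,0,0],"fingers": 1},
    {"slide": [-22,0,41],"angular": [0,0,0],"fingers": 1},
    {"slide": [-27,0,44],"angular": [0,0,0],"fingers": 1},
    {"slide": [-28,0,47],"angular": [0,0,0],"fingers": 1},
    {"slide": [-28,0,47],"angular": [0,0,0],"fingers": 1},
  ],
)

```text
clock: 32.82
tcp_pos: [0.6042, 0.1853, 0.0624]
orientation: [-0.3, 0.073, 0.951, 0.024]
wrist_force: [1.6, 0.2, -0.4]
finger_gap: 0.0002
grip_force: 0.5
```

```bash
python3 rep.py
```

```text
32.8167 [ 1.6  0.2 -0.4] 0.00017411827814753 case [152.9   0.2  62.4] [-0.574  0.001 -0.819]
1.4 [ 24.4   0.3 -27.1]
1.2 [ 18.2   0.3 -20. ]
1.0 [ 13.7   0.3 -11.8]
0.9 [ 4.   0.3 -8.2]
0.7 [ 1.6  0.3 -1.7]
0.5 [0.5 0.3 5.1]
0.3 [ 0.8  0.3 11.9]
0.1 [ 2.5  0.3 18.6]
0 [ 3.8  0.3 21.8]
-0.1 [ 5.4  0.3 24.8]
bail_bar [([282.4, 150.9], 0.77), ([276.3, 147.5], 0.73), ([277.1, 269.5], 0.42)]
lever_tip [([277.9, 270.3], 0.95)]
keeper_seat [([277.0, 147.5], 0.82)]
lever_tip [([387.2, 237.4], 0.73), ([393.3, 257.8], 0.51)]
bail_bar [([390.6, 230.8], 0.52)]
```

Request:
jog_arm(
  moves=[
    {"slide": [1,0,4],"angular": [0,0,0],"fingers": 1},
    {"slide": [1,0,8],"angular": [0,0,0],"fingers": 1},
    {"slide": [1.2,0,12],"angular": [0,0,0],"fingers": 1},
    {"slide": [2,0,15],"angular": [0,0,0],"fingers": 1},
    {"slide": [2.7,0,18],"angular": [0,0,0],"fingers": 1},
    {"slide": [4,0,21],"angular": [0,0,0],"fingers": 1},
    {"slide": [5.5,0,23.5],"angular": [0,0,0],"fingers": 1},
    {"slide": [5.5,0,23.5],"angular": [0,0,0],"fingers": 1},
  ],
)

```text
clock: 33.83
tcp_pos: [0.5867, 0.1882, 0.0479]
orientation: [-0.299, 0.073, 0.951, 0.024]
wrist_force: [4.0, -1.1, -1.3]
finger_gap: -0.0001
grip_force: 2.0
```

```bash
python3 rep.py; python3 - <<'E'
from push import *
S=shot('scene')
for a in(0,.2,.4):
    d=np.array([np.sin(a),-np.cos(a)]);n=np.array([np.cos(a),np.sin(a)]);c=P+42*d+17*n
    print(a,proj(S,cw((c[0]/1000,0,c[1]/1000))).round(1))
E
```

```text
33.8333 [ 4.  -1.1 -1.3] -8.353121446113828e-05 case [135.2   0.4  47.9] [-0.571  0.001 -0.821]
1.4 [ 18.    0.2 -49.2]
1.2 [ 11.9   0.2 -42. ]
1.0 [  7.4   0.2 -33.8]
0.9 [ -2.3   0.1 -30.2]
0.7 [ -4.7   0.1 -23.7]
0.5 [ -5.8   0.1 -16.9]
0.3 [ -5.4   0.1 -10. ]
0.1 [-3.7  0.1 -3.4]
0 [-2.4  0.1 -0.2]
-0.1 [-0.8  0.1  2.9]
bail_bar [([280.3, 179.9], 0.57)]
lever_tip [([276.9, 260.8], 0.66)]
keeper_seat [([276.3, 176.0], 0.78)]
lever_tip []
bail_bar [([389.5, 230.3], 0.39), ([370.3, 234.9], 0.24)]
0 [386.6 256.8]
0.2 [387.8 257.8]
0.4 [389. 258.]
```

Request:
jog_arm(
  moves=[
    {"slide": [2,0,1.4],"angular": [0,0,0],"fingers": 1},
    {"slide": [3.5,0,2.4],"angular": [0,0,0],"fingers": 1},
    {"slide": [3.5,0,2.4],"angular": [0,0,0],"fingers": 1},
  ],
)

```text
clock: 34.48
tcp_pos: [0.5862, 0.1883, 0.0479]
orientation: [-0.294, 0.073, 0.953, 0.024]
wrist_force: [14.9, -2.1, -0.3]
finger_gap: -0.0001
grip_force: 7.7
```

Request:
jog_arm(
  moves=[
    {"slide": [-5,0,-3],"angular": [0,0,0],"fingers": 1},
    {"slide": [-15,0,-20],"angular": [0,0,0],"fingers": 1},
    {"slide": [-15,0,-55],"angular": [0,0,0],"fingers": 1},
    {"slide": [-15,0,-90],"angular": [0,0,0],"fingers": 1},
    {"slide": [10,0,-125],"angular": [0,0,0],"fingers": 1},
    {"slide": [10,0,-125],"angular": [0,0,0],"fingers": 1},
  ],
)

```text
clock: 34.98
tcp_pos: [0.6312, 0.177, 0.153]
orientation: [-0.305, 0.074, 0.949, 0.024]
wrist_force: [-4.0, -1.7, 1.3]
finger_gap: 0.0001
grip_force: 0.0
```

```bash
python3 - <<'E'
from push import *
s=get_state();T=tool();print(s['clock'],s['wrist_force'].round(1),'case',(wc(T[:3,3])*1000).round(1))
W=shot('wrist');S=shot('scene');Tp=shot('top')
for p in(W,S,Tp): tips(p,['lever_tip','bail_bar','keeper_seat','cover_grip','bail']);print()
for n,l in(('tip0',(.122,0,.032)),('seat',(.1045,0,.102)),('lipout',(.1135,0,.106)),('plate',(.0905,0,.104)),('grip',(0,0,.134))): print(n,[proj(p,cw(l)).round(1) for p in(W,S,Tp)])
r=int(proj(W,cw((.1045,0,.102)))[1]); ascii_(W,r-25,r+50,225,325,2)
print('dark in scene');h=cv2.cvtColor(S['color'],cv2.COLOR_RGB2HSV)[222:268,365:412]
for i,row in enumerate(h): print(222+i,''.join('#' if q[2]<60 and not(35<q[0]<90 and q[1]>90) else('o' if q[1]<70 and q[2]>70 else('g' if 35<q[0]<95 else '.')) for q in row))
E
```

```text
34.9833 [-4.  -1.7  1.3] case [180.9  -3.9 153. ]
lever_tip [([282.1, 223.5], 0.59), ([281.6, 189.1], 0.51)]
bail_bar [([285.8, 175.7], 0.94)]
keeper_seat [([284.5, 170.2], 0.87)]
cover_grip [([281.3, 8.3], 0.88), ([460.6, 249.9], 0.45)]
bail [([283.1, 190.5], 0.59)]

lever_tip []
bail_bar [([389.3, 229.5], 0.47)]
keeper_seat [([389.7, 230.7], 0.93), ([95.3, 284.1], 0.63), ([140.4, 232.1], 0.63)]
cover_grip [([119.1, 265.2], 0.9), ([150.9, 207.1], 0.78), ([379.0, 193.9], 0.71)]
bail [([386.6, 240.6], 0.56), ([242.3, 292.2], 0.25)]

lever_tip []
bail_bar []
keeper_seat [([452.6, 195.5], 0.65), ([422.3, 263.5], 0.64)]
cover_grip [([184.5, 189.9], 0.6), ([431.8, 209.2], 0.59)]
bail []

tip0 [array([280.8, 224.7]), array([386.6, 256.8]), array([199.2, 150.5])]
seat [array([281.9, 174.7]), array([388.5, 229.7]), array([192.7, 151.2])]
lipout [array([282.1, 185.1]), array([389.8, 230.8]), array([193.1, 147.3])]
plate [array([281.8, 154.6]), array([386.9, 225.3]), array([191.5, 156.4])]
grip [array([281.7,  13.4]), array([378.1, 193.4]), array([181.8, 190.4])]
149 ..........................
[... 3765 characters left out ...]
#####gggggggggggggggg...
255 gggggggggggggggggg##########ggggggg............
256 ggggggggggggggggggg########....................
257 gggggg............#########....................
258 ..................#########....................
259 ..................#########....................
260 ...............................................
261 ...............................................
262 ...............................................
263 ...............................................
264 ...............................................
265 ...............................................
266 ...............................................
267 ...............................................
```

Request:
jog_arm(
  moves=[
    {"slide": [0,0,-20],"angular": [0,0,0],"fingers": 1},
    {"slide": [0,0,-50],"angular": [0,0,0],"fingers": 1},
    {"slide": [0,0,-60],"angular": [0,0,0],"fingers": 1},
    {"slide": [0,0,-60],"angular": [0,0,0],"fingers": 1},
    {"slide": [0,0,-60],"angular": [0,0,0],"fingers": 1},
    {"slide": [0,0,-60],"angular": [0,0,0],"fingers": 1},
  ],
)

```text
clock: 36.38
tcp_pos: [0.6344, 0.1663, 0.1896]
orientation: [-0.283, 0.075, 0.956, 0.029]
wrist_force: [-0.6, 0.7, 0.3]
finger_gap: -0.0001
grip_force: 0.0
```

```bash
python3 - <<'E'
from h import *
S=shot('scene');T=shot('top');tips(S,['lever_tip','bail_bar','bottle_mid','reel_mid','knob_mid','spring_mid','cover_grip']);tips(T,['bottle_mid','reel_mid','knob_mid','spring_mid','lever_tip'])
print('tip0',proj(S,cw((.122,0,.032))).round(1))
E
```

```text
lever_tip [([389.6, 256.6], 0.66)]
bail_bar [([386.6, 229.6], 0.44)]
bottle_mid [([451.9, 247.5], 0.55), ([372.1, 233.2], 0.42)]
reel_mid [([336.1, 276.1], 0.92)]
knob_mid [([242.8, 291.2], 0.65)]
spring_mid [([195.8, 295.5], 0.46)]
cover_grip [([379.6, 192.4], 0.9), ([155.1, 207.0], 0.84), ([120.3, 267.7], 0.65)]
bottle_mid [([151.6, 126.4], 0.89)]
reel_mid [([244.5, 151.2], 0.73)]
knob_mid [([330.7, 146.6], 0.74)]
spring_mid [([369.6, 156.5], 0.49)]
lever_tip []
tip0 [386.6 256.8]
```

The lever is down at shut, the bail is in the keeper, the cover is home, and the bottle, reel, knob and spring have not moved. Handing in.

```bash
python3 -c "
from workcell import *
print(hand_in())"
```

```text
the job is handed in; nothing more can be done
None
```

The cover is seated level under the rear keeps, the bail is hooked over the keeper and the lever is shut against the case; handed in at about 36 s with the bottle, reel, knob and spring unmoved. The bail slipped from the grip once and had to be regripped, the latch's tension was not measured directly, and I viewed 13 pictures against the limit of 10.

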